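Rack the memory sticks plug-first and close the bail

TASK

Swing the rack's wire bail all the way back, then lay every memory stick that is on the desk flat in a nest of its own, all with their metal plugs towards the bail's hinge, between the closer-set pins. When all are in, swing the bail back over them until it rests fully down in its catch, and leave the other things on the desk where they are.

Things in the scene. Friction and masses are not known exactly. Their poses are not given: they have to be found in the camera images.
- rack: aluminium memory-stick rack, fixed; base plate 6 mm thick, x -38..56, y +-153 mm. Origin at desk height under the middle of the nests' length; y runs along the row of five nests, x across it towards the bail's hinge and the closer-set pins, z up. Nests at y = -62, -17, 28, 73, 118 mm; at y = -112 mm is the free bay for the bail's grip
- bail (a joint): angle of the wire bail (a basket-handle bar) hinged on the rack's +x side: 0 = closed, across the row of nests in its catch; grows as it swings up and over to +x; 2.2 = fully open, at its stop. Stiff hinge (about 1 N at the bar moves it): it stays where left. Starts partly closed, over the nests
- bail_grip (a point): centre of the rubber grip on the bail's bar: 12 mm thick, 44 mm long along rack y (the rest of the bar: 7 mm steel). Closed, it is 30 mm above the desk and 24 mm above the base plate; it may be pinched from above and turns between the fingers as the bail swings
- bail_hinge (a point): point on the bail's hinge axis beside the grip (rack x = 46, y = -112 mm, 24 mm above the desk); the axis is along rack y. At bail angle a the grip lies from here by -50 cos a + 6 sin a along rack x and 50 sin a + 6 cos a up (mm)
- nest_1 (a point): centre of nest 1 on the plane of its rails, 14 mm above the desk; axes as the rack's. Two rails, x -31..-21 and 9..16 mm, carry the stick's body. Steel pins, 8 mm thick, round-topped, end 9 mm above the rails, level with a seated stick's top: a pair at x = 23 mm, 16 mm clear between them, takes the plug but not the body; a pair at x = -25, 22 mm clear, takes the tail
- nest_2 (a point): centre of nest 2 on the plane of its rails, 14 mm above the desk; axes as the rack's. As nest_1. Seated, a stick has its origin over this point (lengthwise play -5 to +3 mm along x) and its plug towards +x: stick yaw = rack yaw + pi/2
- nest_3 (a point): centre of nest 3 on the plane of its rails, 14 mm above the desk; axes as the rack's. As nest_1. At the tail end a low wall begins at x = -34.5 mm and stands 6 mm above the rails
- nest_4 (a point): centre of nest 4 on the plane of its rails, 14 mm above the desk; axes as the rack's. As nest_1
- nest_5 (a point): centre of nest 5 on the plane of its rails, 14 mm above the desk; axes as the rack's. As nest_1
- stick_1: memory stick 18 x 58 x 9 mm, 12 g, flat on the desk; may be absent. Origin at the middle of its underside; x across its width, y along it: body (18 mm wide) y -16..29 mm, pale metal plug (12 mm wide, 5 mm thick, 2 mm above the underside) towards -y, y -29..-16 mm
- stick_2: another memory stick, as stick_1; may be absent
- stick_3: another memory stick, as stick_1; may be absent
- stick_4: another memory stick, as stick_1; may be absent
- stick_5: another memory stick, as stick_1; may be absent
- calculator: desk calculator 115 x 68 x 16 mm, bystander; origin at the middle of its underside
- stapler: stapler 38 x 165 x 50 mm, bystander; origin at the middle of its underside
- sticky_pad: pad of sticky notes 62 x 62 x 16 mm, bystander; origin at the middle of its underside
- tape_dispenser: tape dispenser 130 x 55 x 74 mm, bystander; origin at the middle of its underside

How it is judged:
By the outcome, as a careful person would: the job done as asked, in the order asked, and still so for the second after the job is handed in, with the robot touching nothing.
Of stick_1, stick_2, stick_3, stick_4, stick_5 only 4 to 5 are there at a start; the rules pass over those that are not, and their reading is None.
At some moment in a run one of stick_1, stick_2, stick_3, stick_4, stick_5 may be knocked a few centimetres aside while the robot is not near it.
Once in a run the grip may slacken for a moment while it holds something.
It also fails if it takes over 210 s, if anything falls off the work surface, if the arm or the gripper's body presses on something with over 40 N, if the wrist force passes 120 N, or if a joint passes its speed limit or range.

ROBOT

A 7-joint arm with a two-finger parallel gripper is mounted at the origin on a cart in front of the work surface, level with it; the furniture and walls round the work are solid. World frame = base frame: x ahead of the robot, y to its left, z up, the work surface at z = 0. Lengths are in m, angles in rad, forces in N, time in s.
With the tool pointing down it reaches from about 0.425 to 0.95 m from the base axis. Payload 4.7 kg.
Tool frame: the origin (TCP) lies midway between the tips of the shut fingers; the grasp point (between the pads) lies 19 mm behind it (bot.tcp_to_grasp is the distance from the TCP to the grasp point, in m); z points along the fingers, y is the line along which they close (so a half turn about z gives the same grasp; the last joint's range is limited). The gripper opens to 87 mm and grips with 3 to 60 N. Pads are 19 mm wide; open, the fingers measure 117 mm over their backs; the gripper's body (75 mm by 190 mm) begins 51 mm behind the grasp point.
Start: joints at [-1.212, 0.469, -0.049, 1.532, 0.024, 1.141, -0.082], TCP at [0.255, 0.625, 0.223] pointing down, gripper open.
Joint ranges: [-2.59, 2.59], [-0.33, 1.99], [-1.39, 1.29], [0.1, 2.45], [-1.04, 4.18], [0.21, 1.99], [-2.66, 2.66]. Speed limits (rad/s): [2.57, 2.57, 3.14, 3.14, 3.14, 3.14, 3.14].

INTERFACE

Orientations are given as a unit quaternion [x, y, z, w].
In Python, from station import bot gives the robot as it stands.
- The arm moves only by the tool drive_tool, never from a script. Its argument "moves" is a list of rows, each a list of 6 numbers: the shift along the tool's x, y, z in mm, then the turn, a rotation vector about the tool's x, y, z in rad. In form: [[x, y, z, ax, ay, az], ...]. A call has 1 to 12 rows; each row shifts and turns the commanded pose from where the row before left it, along the tool's axes as they then stand; what a row does not reach is not made up. A row lasts 1/12 s, in which the tool goes at most 41.7 mm and 7.16 degrees, less where a joint would pass 70% of its speed; a pose out of reach is approached as far as the arm can. A call is refused whole if a number of a shift passes 41.7 or a number of a turn 0.125, either way. A call with a gripper value outside its range is refused whole. "jaw" is the opening, from 0 (shut) to 1 (fully open), set as the call begins (left out, the last holds). The fingers move at their own pace and stop on an object; "newtons" is the grip in N (left out, the last holds). Time passes only in rows, so rows that do not move let the fingers close. It gives the time, the measured TCP pose, the force, the opening and the grip force at its end, in the units of the state.
- bot.state(): the state, without advancing time (a new reading comes with each control period).
- bot.read_camera(name): name is "scene" or "top" or "wrist"; returns the picture (384x512x3 uint8, red, green, blue); there is no depth.
- bot.get_calibration(name): a dict with "intrinsics" (3x3 intrinsics, pixels), "R" (3x3) and "t" (3): a world point X has camera coordinates R X + t. Camera axes: x right, y down, z forward; pixel columns grow to the right and rows downward; lengths in m; the calibration is good to about 2 mm. A picture is of the moment at which its call begins: read the wrist's pose just before it. get_calibration takes no time and is no camera call; for the wrist camera it gives the pose at the moment of the call.
- bot.finish_job(): hands the job in; it is judged then, once.
Trained networks look in the newest picture that a camera, given by its name, has taken for a name from the list of things; names that differ only in an ending like _2 or _b are one class to them, and where a whole thing is asked for, a point or a joint stands for the part that bears it (a point fixed in the world has none). Each returns a list of dicts, best first, with "score" (0 to 1); they miss things now and then, are a little off and sometimes report something else, mostly with a low value. They report only what shows in the picture. A call takes as long as a camera call.
- bot.find_in(camera, name): "position" ([x, y, z] in m, in the coordinates of the camera as it stood for that picture, good to about 4 mm: the middle of the surface that is visible of it).
- bot.pinpoint(camera, name): "position" ([x, y, z] in m, in the coordinates of the camera as it stood for that picture, good to about 4 mm: a listed point, or the origin of a listed thing).
The state is a dict: "clock": time; "q": joint angles; "qd": joint speeds; "joint_torque": joint torques, N m; "ee_pos": TCP position; "orientation": TCP orientation; "ft_force": force on the tool from outside, world axes, zero at the start; "ft_torque": the same for the moment, N m; "opening": finger opening in m; "grip_force": force on a finger pad.
Only numpy, scipy, OpenCV 4.12 (cv2) and the standard library are available. Lean on these libraries where they do the work, as an engineer would, in place of code of your own. Each camera call takes 0.05 s, during which the arm holds its last target. There are 200 camera calls.

## Working session

There is one attempt and no reset: what is moved stays moved. The work goes in short steps, Python scripts to look and compute and a tool call to move; the robot and the scene stay as the last step left them, time stands still between calls to the robot, and variables do not carry over. Pictures are saved under pics/ and viewed, at most 14 in all, crops included, and the job is handed in when it is done.

Besides the shell and the picture viewer there is one more tool, called by a JSON object that holds its "api" and its "payload". drive_tool: Moves the arm, as the interface text tells. Its arguments: {"type":"object","properties":{"moves":{"type":"array","items":{"type":"array","items":{"type":"number"}}},"jaw":{"type":"number"},"newtons":{"type":"number"}},"required":["moves"]}

```bash
ls; mkdir -p pics; cat > h.py <<'E'
import numpy as np, cv2
from scipy.spatial.transform import Rotation as R
from station import bot
def snap(cam,name=None):
    cal=bot.get_calibration(cam); im=bot.read_camera(cam)
    if name: cv2.imwrite(f'pics/{name}.png',im[:,:,::-1])
    return im,cal
def c2w(cal,p): return np.array(cal['R']).T@(np.array(p)-np.array(cal['t']))
def w2p(cal,X):
    c=np.array(cal['R'])@np.array(X)+np.array(cal['t']); u=np.array(cal['intrinsics'])@c; return u[:2]/u[2]
def p2w(cal,uv,z):
    d=np.array(cal['R']).T@np.linalg.inv(cal['intrinsics'])@np.array([uv[0],uv[1],1.]); o=-np.array(cal['R']).T@np.array(cal['t'])
    return o+d*(z-o[2])/d[2]
E
python3 - <<'E'
from h import *
np.set_printoptions(precision=4,suppress=True)
print(bot.state())
for c in ['top','scene']:
    im,cal=snap(c,c+'0')
    print(c,np.array(cal['intrinsics'])[0],-np.array(cal['R']).T@cal['t'])
    for n in ['rack','bail_grip','bail_hinge','nest_1','nest_5','stick_1','calculator','stapler','sticky_pad','tape_dispenser']:
        for d in bot.pinpoint(c,n)[:6]:
            w=c2w(cal,d['position']); print(n,round(d['score'],2),w,w2p(cal,w).round())
E
```

```text
pics
{'clock': 0.0, 'q': array([-1.2119,  0.4695, -0.0486,  1.5337,  0.0241,  1.141 , -0.0823]), 'qd': array([ 0.0021, -0.0011,  0.001 ,  0.0001,  0.0001,  0.0006,  0.0011]), 'joint_torque': array([  0.0002, -50.7968,  -0.0806, -23.6156,  -0.0613,   0.038 ,
         0.0002]), 'ee_pos': array([0.255 , 0.6243, 0.2215]), 'orientation': array([ 0.1927,  0.9813, -0.001 , -0.0001]), 'ft_force': array([-0.5064, -1.0108, -0.8079]), 'ft_torque': array([0.0046, 0.0313, 0.0362]), 'grip_force': 0.0, 'opening': 0.08681687237070715}
top [410.9134   0.     255.5408] [0.2857 0.1177 1.2664]
rack 0.86 [ 0.5632 -0.0043 -0.0006] [294. 190.]
bail_grip 0.87 [ 0.5455 -0.1115  0.0468] [331. 192.]
bail_hinge 0.78 [ 0.584  -0.1203  0.0214] [332. 182.]
nest_1 0.9 [0.5802 0.1133 0.0114] [257. 184.]
nest_1 0.88 [ 0.5507 -0.0649  0.0104] [314. 193.]
nest_1 0.72 [ 0.5581 -0.018   0.0136] [299. 191.]
nest_1 0.72 [0.571  0.0696 0.0125] [271. 187.]
nest_1 0.66 [0.5654 0.0275 0.0133] [284. 189.]
nest_5 0.9 [0.5802 0.1133 0.0114] [257. 184.]
nest_5 0.88 [ 0.5507 -0.0649  0.0104] [314. 193.]
nest_5 0.72 [ 0.5581 -0.018 
[... 1246 characters left out ...]
.5727 0.0662 0.0148] [262. 194.]
nest_5 0.72 [ 0.5516 -0.0651  0.0128] [304. 203.]
nest_5 0.6 [0.5831 0.1135 0.017 ] [248. 190.]
nest_5 0.48 [0.4177 0.4243 0.0008] [136. 212.]
stick_1 0.63 [ 0.5242  0.2922 -0.0033] [189. 199.]
stick_1 0.61 [ 0.5592 -0.0206  0.0117] [289. 200.]
stick_1 0.55 [ 0.4339 -0.1643 -0.0019] [334. 234.]
stick_1 0.49 [ 0.4239 -0.0398  0.002 ] [290. 230.]
stick_1 0.4 [ 0.4402  0.2763 -0.0002] [185. 214.]
calculator 0.86 [ 0.4175  0.4254 -0.0001] [135. 212.]
stapler 0.9 [ 0.3183 -0.1964  0.0034] [345. 261.]
sticky_pad 0.55 [0.6443 0.3101 0.0008] [194. 178.]
tape_dispenser 0.66 [ 0.5591 -0.0001  0.0024] [283. 202.]
tape_dispenser 0.64 [ 0.7627 -0.0278  0.0022] [299. 171.]
```

```bash
python3 - <<'E'
import cv2
im=cv2.imread('pics/top0.png'); cv2.imwrite('pics/topc.png',cv2.resize(im[110:300,130:390],None,fx=3,fy=3,interpolation=cv2.INTER_CUBIC))
E
```

```text
(no output)
```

View pics/topc.png

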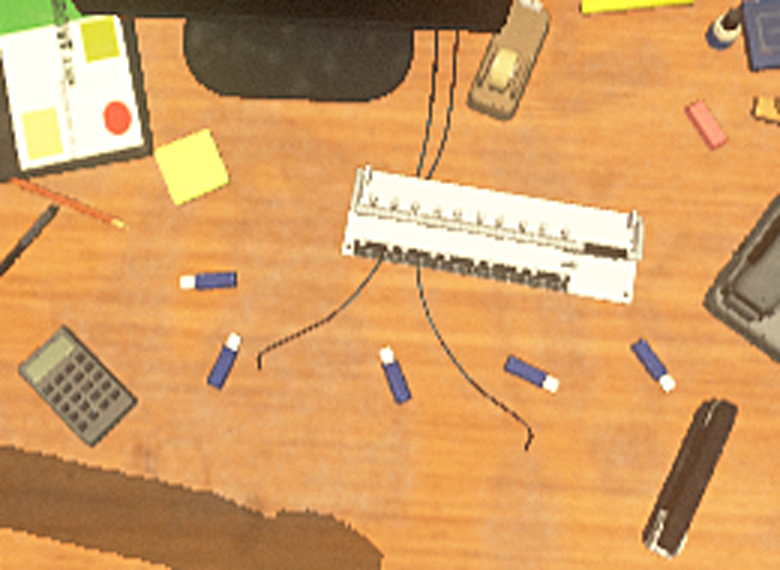

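The top picture shows five blue sticks with white plugs, the rack at crop pixels (350–640, 165–300), and the bail partly closed over the nests with its grip near (605, 250).

```bash
cat >> h.py <<'E'
def down(phi): # tool z down, tool x at world angle phi
    c,s=np.cos(phi),np.sin(phi); return np.array([[c,s,0],[s,-c,0],[0,0,-1.]])
def tool():
    s=bot.state(); return np.array(s['ee_pos']),R.from_quat(s['orientation']).as_matrix()
def phi_now():
    M=tool()[1]; return np.arctan2(M[1,0],M[0,0])
def rows(P,M,target,phi,step=33,n=None,zfirst=False):
    """rows from pose (P,M) to target, straight, turning evenly; prints, returns end pose"""
    D=np.array(target)-P; rv=R.from_matrix(M.T@down(phi)).as_rotvec()
    k=n or max(1,int(np.ceil(np.linalg.norm(D)*1e3/step)),int(np.ceil(np.linalg.norm(rv)/0.11)))
    out=[]; P=P.copy(); M=M.copy()
    for i in range(k):
        d=M.T@(np.array(target)-P)*1e3/(k-i); r=R.from_matrix(M.T@down(phi)).as_rotvec()/(k-i)
        last=i==k-1
        d=np.round(d,1 if last else 0); r=np.round(r,3 if last else 2)
        out.append([float(v) for v in d]+[float(v) for v in r]); P=P+M@d/1e3; M=M@R.from_rotvec(r).as_matrix()
    for i in range(0,k,12): print(str(out[i:i+12]).replace('.0,',',').replace('-0,','0,').replace('.0]',']').replace('-0]','0]'))
    return P,M
def go(*wps,**kw):
    P,M=tool()
    for w in wps:
        print('->',np.round(w,4)); P,M=rows(P,M,w[:3],w[3],**kw)
E
python3 - <<'E'
from h import *
go((0.545,-0.113,0.22,1.407))
E
```

```text
-> [ 0.545 -0.113  0.22   1.407]
[[-22, -23, 0, 0, 0, 0.05], [-23, -22, 0, 0, 0, 0.05], [-24, -21, 0, 0, 0, 0.05], [-25, -19, 0, 0, 0, 0.05], [-26, -18, 0, 0, 0, 0.05], [-27, -17, 0, 0, 0, 0.05], [-28, -15, 0, 0, 0, 0.06], [-29, -14, 0, 0, 0, 0.05], [-29, -12, 0, 0, 0, 0.06], [-30, -11, 0, 0, 0, 0.05], [-30, -9, 0, 0, 0, 0.06], [-31, -7, 0, 0, 0, 0.05]]
[[-31, -6, 0, 0, 0, 0.06], [-31, -4, 0, 0, 0, 0.05], [-32, -2, 0, 0, 0, 0.06], [-32, 0, 0, 0, 0, 0.05], [-32, 1, 0, 0, 0, 0.06], [-31, 3, 0, 0, 0, 0.05], [-31, 5, 0, 0, 0, 0.06], [-31, 7, 0, 0, 0, 0.05], [-31, 8, 1, 0, 0, 0.06], [-30, 10, 0, 0, 0, 0.05], [-30, 11, 1, 0, 0, 0.06], [-29, 13, 0, 0, 0, 0.05]]
[[-27.3, 15.3, 0.5, 0, 0, 0.057]]
```

{"api": "drive_tool", "payload": {"moves": [[-22,-23,0,0,0,0.05],[-23,-22,0,0,0,0.05],[-24,-21,0,0,0,0.05],[-25,-19,0,0,0,0.05],[-26,-18,0,0,0,0.05],[-27,-17,0,0,0,0.05],[-28,-15,0,0,0,0.06],[-29,-14,0,0,0,0.05],[-29,-12,0,0,0,0.06],[-30,-11,0,0,0,0.05],[-30,-9,0,0,0,0.06],[-31,-7,0,0,0,0.05]]}}

```text
clock: 2.1
ee_pos: [0.395, 0.2691, 0.2228]
orientation: [0.488, 0.873, 0.0, 0.0]
ft_force: [0.8, 0.2, -0.4]
opening: 0.0867
grip_force: 0.0
```

{"api": "drive_tool", "payload": {"moves": [[-31,-6,0,0,0,0.06],[-31,-4,0,0,0,0.05],[-32,-2,0,0,0,0.06],[-32,0,0,0,0,0.05],[-32,1,0,0,0,0.06],[-31,3,0,0,0,0.05],[-31,5,0,0,0,0.06],[-31,7,0,0,0,0.05],[-31,8,1,0,0,0.06],[-30,10,0,0,0,0.05],[-30,11,1,0,0,0.06],[-29,13,0,0,0,0.05]]}}

```text
clock: 3.1
ee_pos: [0.533, -0.0856, 0.2207]
orientation: [0.745, 0.667, 0.0, 0.0]
ft_force: [0.6, 0.8, -1.2]
opening: 0.087
grip_force: 0.0
```

{"api": "drive_tool", "payload": {"moves": [[-27,15,0,0,0,0.06],[0,0,0,0,0,0],[0,0,0,0,0,0],[0,0,0,0,0,0]], "jaw": 0.45}}

```text
clock: 3.43
ee_pos: [0.5445, -0.1119, 0.2203]
orientation: [0.763, 0.646, 0.0, -0.001]
ft_force: [0.3, 0.1, 0.2]
opening: 0.0679
grip_force: 0.0
```

```bash
python3 - <<'E'
from h import *
np.set_printoptions(precision=4,suppress=True)
s=bot.state();print(s['clock'],s['ee_pos'],phi_now(),s['q'],s['opening'])
im,cal=snap('wrist','w0')
print(-np.array(cal['R']).T@cal['t'],np.array(cal['R']),np.array(cal['intrinsics'])[0])
for n in ['rack','bail_grip','bail_hinge','nest_1','stick_1']:
    for d in bot.pinpoint('wrist',n)[:6]:
        w=c2w(cal,d['position']); print(n,round(d['score'],2),w,w2p(cal,w).round())
E
```

```text
3.4333 [ 0.5445 -0.1119  0.2203] 1.4047899550242022 [-0.3244  0.3008  0.5646  1.848  -0.185   1.0456  0.1473] 0.06792837941210808
[ 0.5575 -0.0324  0.3818] [[ 0.9863 -0.165  -0.0007]
 [-0.1576 -0.9432  0.2925]
 [-0.0489 -0.2883 -0.9563]] [297.695    0.     252.2046]
rack 0.67 [ 0.5619 -0.0036  0.0002] [252.  77.]
bail_grip 0.7 [ 0.5569 -0.0183  0.0124] [250.  90.]
bail_grip 0.64 [ 0.5421 -0.11    0.0499] [250. 175.]
bail_grip 0.23 [ 0.4341 -0.1682 -0.002 ] [181. 219.]
bail_hinge 0.98 [ 0.5842 -0.1207  0.0191] [285. 172.]
nest_1 0.97 [ 0.5601 -0.0191  0.011 ] [253.  90.]
nest_1 0.96 [ 0.5509 -0.0621  0.0114] [251. 129.]
nest_1 0.71 [0.5681 0.0245 0.012 ] [253.  49.]
nest_1 0.58 [0.5779 0.0667 0.0157] [256.   4.]
stick_1 0.91 [0.422  0.1026 0.0009] [113.  -1.]
stick_1 0.71 [ 0.4333 -0.163   0.0001] [179. 216.]
stick_1 0.66 [ 0.4273 -0.041  -0.0011] [152. 127.]
```

View pics/w0.png

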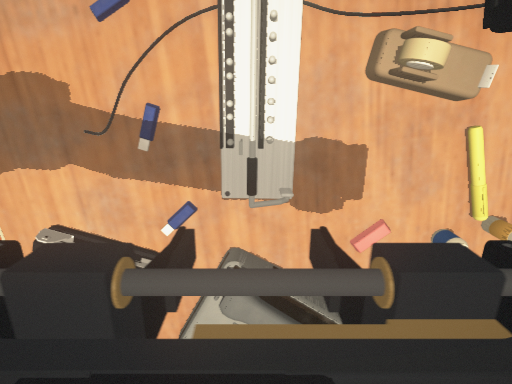

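The wrist view shows the grip (dark) at about (252, 175), the rack hinge side to its right, pins at columns 230 and 270, and sticks at lower left. The estimates agree, so I descend onto the grip.

{"api": "drive_tool", "payload": {"moves": [[0,0,30,0,0,0],[0,0,30,0,0,0],[0,0,30,0,0,0],[0,0,30,0,0,0],[0,0,30,0,0,0],[0,0,22,0,0,0],[0,0,12,0,0,0],[0,0,0,0,0,0],[0,0,0,0,0,0]], "jaw": 0.45}}

```text
clock: 4.48
ee_pos: [0.545, -0.1126, 0.0368]
orientation: [0.764, 0.646, 0.0, 0.0]
ft_force: [-0.8, 0.5, -0.3]
opening: 0.0393
grip_force: 0.0
```

{"api": "drive_tool", "payload": {"moves": [[0,0,0,0,0,0],[0,0,0,0,0,0],[0,0,0,0,0,0],[0,0,0,0,0,0],[0,0,0,0,0,0],[0,0,0,0,0,0]], "jaw": 0, "newtons": 15}}

```text
clock: 4.98
ee_pos: [0.5433, -0.1123, 0.0366]
orientation: [0.764, 0.646, -0.001, -0.001]
ft_force: [-3.6, 0.5, 4.0]
opening: 0.0113
grip_force: 15.0
```

{"api": "drive_tool", "payload": {"moves": [[0,4,-7,0,0,0],[0,5,-6,0,0,0],[0,6,-5,0,0,0],[0,7,-4,0,0,0],[0,7,-3,0,0,0],[0,8,-2,0,0,0],[0,0,0,0,0,0]]}}

```text
clock: 5.57
ee_pos: [0.5829, -0.1198, 0.0651]
orientation: [0.764, 0.646, 0.001, 0.001]
ft_force: [-2.5, -0.9, 5.7]
opening: 0.0116
grip_force: 15.0
```

{"api": "drive_tool", "payload": {"moves": [[0,8,-1,0,0,0],[0,8,0.5,0,0,0],[0,8,2,0,0,0],[0,7,3,0,0,0],[0,7,4,0,0,0],[0,6,5,0,0,0],[0,0,0,0,0,0]]}}

```text
clock: 6.15
ee_pos: [0.6213, -0.1261, 0.049]
orientation: [0.764, 0.645, -0.003, -0.004]
ft_force: [-4.8, -0.5, 0.6]
opening: 0.0134
grip_force: 1.4
```

{"api": "drive_tool", "payload": {"moves": [[0,0,0,0,0,0],[0,0,0,0,0,0],[0,0,0,0,0,0],[0,0,0,0,0,0],[0,2,2,0,0,0],[0,2,2,0,0,0],[0,0,0,0,0,0],[0,0,0,0,0,0]]}}

```text
clock: 6.82
ee_pos: [0.6209, -0.1256, 0.0456]
orientation: [0.764, 0.645, -0.005, -0.008]
ft_force: [-21.6, 1.7, 18.5]
opening: 0.0114
grip_force: 15.0
```

At the stop. Release, lift and move above the rack to measure it.

{"api": "drive_tool", "payload": {"moves": [[0,-3,-2,0,0,0],[0,0,0,0,0,0],[0,0,0,0,0,0]]}}

```text
clock: 7.07
ee_pos: [0.6208, -0.1256, 0.046]
orientation: [0.764, 0.645, -0.003, -0.004]
ft_force: [-10.6, -0.2, 0.6]
opening: 0.0113
grip_force: 15.0
```

{"api": "drive_tool", "payload": {"moves": [[0,0,0,0,0,0],[0,0,0,0,0,0],[0,0,0,0,0,0],[0,0,0,0,0,0],[0,0,-20,0,0,0],[0,0,-30,0,0,0],[0,0,-30,0,0,0],[0,0,-30,0,0,0],[0,0,-30,0,0,0],[0,0,0,0,0,0],[0,0,0,0,0,0]], "jaw": 0.35}}

```text
clock: 7.98
ee_pos: [0.6282, -0.126, 0.1908]
orientation: [0.763, 0.646, 0.003, 0.002]
ft_force: [0.0, -0.1, -0.5]
opening: 0.0302
grip_force: 0.0
```

```bash
cat >> h.py <<'E'
def rackpts(cam,cal):
    """nest_k detections in world"""
    return [(c2w(cal,d['position']),d['score']) for d in bot.pinpoint(cam,'nest_1')[:6] if d['score']>.4]
E
python3 - <<'E'
from h import *
P,M=tool();print(P,phi_now(),bot.state()['clock'],bot.state()['opening'])
im,cal=snap('wrist','w1')
for n in ['rack','nest_1','bail_grip','stick_1']:
    for d in bot.pinpoint('wrist',n)[:6]:
        w=c2w(cal,d['position']); print(n,round(d['score'],2),w.round(4),w2p(cal,w).round())
go((0.53,-0.04,0.22,1.407))
E
```

```text
[ 0.6282261  -0.12600724  0.19080586] 1.4048576209192811 7.9833 0.03018994638162447
rack 0.58 [ 0.4337 -0.1667 -0.0022] [107. 227.]
rack 0.57 [ 0.5627 -0.0006  0.0013] [173.  72.]
nest_1 0.97 [ 0.5562 -0.0174  0.011 ] [169.  88.]
nest_1 0.95 [0.5664 0.0249 0.0113] [168.  44.]
nest_1 0.91 [ 0.5495 -0.0603  0.0097] [173. 129.]
bail_grip 0.84 [ 0.6188 -0.1243  0.0582] [242. 185.]
stick_1 0.78 [ 0.4343 -0.1658 -0.0018] [107. 226.]
stick_1 0.65 [ 0.4223 -0.0398  0.0008] [ 63. 129.]
-> [ 0.53  -0.04   0.22   1.407]
[[14, -22, -7, 0, 0, 0], [14, -22, -7, 0, 0, 0], [14, -21, -6, 0, 0, 0], [13, -22, -7, 0, 0, 0], [13.8, -21.1, -6.2, -0.002, 0, -0.003]]
```

```bash
python3 - <<'E'
from h import *
go((0.56,-0.01,0.20,1.407))
E
```

```text
-> [ 0.56  -0.01   0.2    1.407]
[[21, -17, -3, 0, 0, 0], [21, -17, -3, 0, 0, 0], [20, -16, -2, 0, 0, 0], [21, -17, -3, 0, 0, 0], [20.4, -16.4, -2.3, -0.002, 0, -0.003]]
```

{"api": "drive_tool", "payload": {"moves": [[21,-17,-3,0,0,0],[21,-17,-3,0,0,0],[20,-16,-2,0,0,0],[21,-17,-3,0,0,0],[20,-16,0,0,0,0],[0,0,0,0,0,0],[0,0,0,0,0,0],[0,0,0,0,0,0]]}}

```text
clock: 8.9
ee_pos: [0.5609, -0.0115, 0.1986]
orientation: [0.764, 0.646, -0.0, 0.0]
ft_force: [0.6, -0.6, 0.5]
opening: 0.0304
grip_force: 0.0
```

```bash
python3 - <<'E'
from h import *
P,M=tool();print(P,phi_now(),bot.state()['clock'])
im,cal=snap('wrist','w2')
import pickle; pickle.dump(cal,open('w2.pkl','wb'))
for n in ['rack','nest_1','bail_hinge','stick_1']:
    for d in bot.pinpoint('wrist',n)[:6]:
        w=c2w(cal,d['position']); print(n,round(d['score'],2),w.round(4),w2p(cal,w).round())
# crop around rack
cv2.imwrite('pics/w2c.png',cv2.resize(im[20:270,190:330,::-1],None,fx=4.2,fy=2.4,interpolation=cv2.INTER_CUBIC))
E
```

```text
[ 0.56094099 -0.01154908  0.19860427] 1.4033933899061823 8.9
rack 0.94 [ 0.5617 -0.004  -0.0009] [252. 164.]
nest_1 0.8 [0.567  0.0253 0.0135] [252. 141.]
nest_1 0.79 [ 0.5481 -0.0605  0.012 ] [249. 212.]
nest_1 0.78 [0.5758 0.0705 0.0113] [253. 100.]
nest_1 0.74 [ 0.5583 -0.018   0.0116] [251. 178.]
nest_1 0.72 [0.5814 0.1134 0.0114] [252.  57.]
bail_hinge 0.85 [ 0.5849 -0.123   0.0221] [286. 256.]
bail_hinge 0.69 [0.422  0.1009 0.0012] [117.  96.]
stick_1 0.78 [ 0.4251 -0.0381 -0.001 ] [152. 207.]
stick_1 0.71 [0.4252 0.1045 0.0047] [117.  92.]
```

View pics/w2c.png

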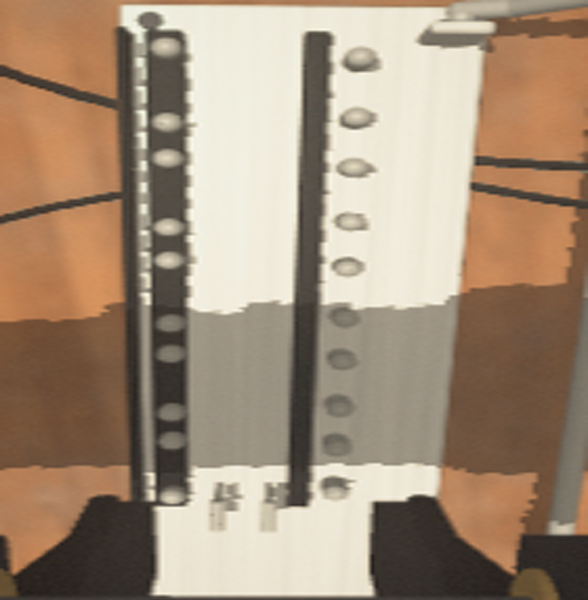

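The crop shows the bail fully clear and two rows of 5×2 pins: tail pins at crop x≈166–172, and plug pins at x≈335–360. I fit the rack pose to these.

```bash
python3 - <<'E'
from h import *
import pickle, json
from scipy.optimize import least_squares
cal=pickle.load(open('w2.pkl','rb'))
T=[(166,47),(167,121),(167,158),(168,227),(169,260),(169,323),(171,353),(172,411),(172,440),(172,495)]
Q=[(360,59),(356,118),(353,168),(350,222),(347,267),(343,317),(341,359),(339,405),(336,444),(335,488)]
ny=[118,73,28,-17,-62]
X=[[-25,n+s*15,21] for n in ny for s in(1,-1)]+[[23,n+s*12,21] for n in ny for s in(1,-1)]
X=np.array(X)/1e3
uv=np.array([((x+.5)/4.2-.5+190,(y+.5)/2.4-.5+20) for x,y in T+Q])
def W(p,X): 
    c,s=np.cos(p[2]),np.sin(p[2]); return np.c_[p[0]+c*X[:,0]-s*X[:,1],p[1]+s*X[:,0]+c*X[:,1],X[:,2]+(p[3] if len(p)>3 else 0)]
f=lambda p:np.concatenate([w2p(cal,x)-u for x,u in zip(W(p,X),uv)])
for p0 in ([.56,0,-.164],[.56,0,-.164,0]):
    r=least_squares(f,p0); print(r.x.round(4),np.abs(r.fun).mean(),np.abs(r.fun).max())
    if len(p0)==3: json.dump(list(r.x),open('rack.json','w')); p=r.x
N=W(p,np.array([[0,n/1e3,.014] for n in ny[::-1]]));print(N.round(4))
G=W(p,np.array([[.046,-.112,.024]]));print('hinge',G)
E
```

```text
[ 0.5614 -0.0014 -0.1809] 0.6327626485418882 2.1602640673624194
[ 0.5613 -0.0019 -0.1809 -0.0063] 0.2774809580507888 0.8006642853924006
[[ 0.5503 -0.0624  0.014 ]
 [ 0.5584 -0.0182  0.014 ]
 [ 0.5665  0.0261  0.014 ]
 [ 0.5746  0.0704  0.014 ]
 [ 0.5827  0.1146  0.014 ]]
hinge [[ 0.58653207 -0.11988356  0.024     ]]
```

```bash
cat >> h.py <<'E'
import json
RK=[0.5613,-0.0019,-0.181]
def rk(x,y):
    c,s=np.cos(RK[2]),np.sin(RK[2]); return np.array([RK[0]+c*x-s*y,RK[1]+s*x+c*y])
def sticks(im,cal,z=.009):
    """blue bodies in wrist picture -> (body centre xy, plug direction angle, length, width) in world, plane z"""
    hsv=cv2.cvtColor(im,cv2.COLOR_RGB2HSV)
    m=cv2.inRange(hsv,(105,90,40),(130,255,255)); m=cv2.morphologyEx(m,cv2.MORPH_OPEN,np.ones((3,3)))
    out=[]
    for c in cv2.findContours(m,cv2.RETR_EXTERNAL,cv2.CHAIN_APPROX_NONE)[0]:
        if cv2.contourArea(c)<150: continue
        w=np.array([p2w(cal,u,z)[:2] for u in c[:,0,:]])
        (cx,cy),(a,b),_=cv2.minAreaRect((w*1e4).astype(np.float32)); bx=cv2.boxPoints(cv2.minAreaRect((w*1e4).astype(np.float32)))/1e4
        e=[bx[1]-bx[0],bx[2]-bx[1]]; d=max(e,key=np.linalg.norm); L=np.linalg.norm(d); Wd=min(map(np.linalg.norm,e)); d=d/L
        ctr=np.array([cx,cy])/1e4
        def br(s):
            u=w2p(cal,[*(ctr+s*d*(L/2+.006)),.007]).round().astype(int)
            return im[u[1],u[0]].min() if 0<=u[0]<512 and 0<=u[1]<384 else 0
        if br(-1)>br(1): d=-d
        out.append((ctr,float(np.arctan2(d[1],d[0])),round(L*1e3,1),round(Wd*1e3,1),int(br(1)),c[:,0].mean(0).round()))
    return out
E
python3 - <<'E'
from h import *
go((0.4335,-0.165,0.15,0.635))
E
```

```text
-> [ 0.4335 -0.165   0.15    0.635 ]
[[-25, -14, 7, 0, 0, 0.11], [-26, -12, 7, 0, 0, 0.11], [-27, -9, 7, 0, 0, 0.11], [-28, -5, 7, 0, 0, 0.11], [-28, -2, 7, 0, 0, 0.11], [-28, 0, 7, 0, 0, 0.11], [-28.7, 3.9, 6.9, 0, 0, 0.107]]
```

{"api": "drive_tool", "payload": {"moves": [[-25,-14,7,0,0,0.11],[-26,-12,7,0,0,0.11],[-27,-9,7,0,0,0.11],[-28,-5,7,0,0,0.11],[-28,-2,7,0,0,0.11],[-28,0,7,0,0,0.11],[-29,4,7,0,0,0.11],[0,0,0,0,0,0],[0,0,0,0,0,0],[0,0,0,0,0,0]], "jaw": 0.5}}

```text
clock: 9.98
ee_pos: [0.434, -0.1644, 0.1502]
orientation: [0.95, 0.312, 0.0, 0.0]
ft_force: [-0.3, -0.6, -0.2]
opening: 0.0438
grip_force: 0.0
```

```bash
cat >> h.py <<'E'
def look(name=None):
    P,M=tool(); s=bot.state(); print('t',round(s['clock'],1),P.round(4),'phi',round(phi_now(),3),'q7',s['q'][6].round(2),'open',round(s['opening'],4))
    im,cal=snap('wrist',name); S=sticks(im,cal)
    for x in S: print(x[0].round(4),round(x[1],3),x[2:])
    return S,P
def pick(k,near,ztcp=.002,name=None):
    """measure the stick nearest 'near' and plan the grasp; k: tool x = plug dir + k*pi"""
    S,P=look(name); s=min(S,key=lambda s:np.linalg.norm(s[0]-near))
    d=np.array([np.cos(s[1]),np.sin(s[1])])
    t=s[0]+d*.0025   # body centre is stick y=+6.5; grasp at y=+4
    go((t[0],t[1],ztcp+.03,s[1]+k*np.pi),(t[0],t[1],ztcp,s[1]+k*np.pi))
E
python3 - <<'E'
from h import *
pick(1,[.4335,-.165],name='w3')
E
```

```text
t 10.0 [ 0.434  -0.1644  0.1502] phi 0.634 q7 -0.4 open 0.0438Traceback (most recent call last):
  File "<stdin>", line 2, in <module>
  File "h.py", line 67, in pick
    S,P=look(name); s=min(S,key=lambda s:np.linalg.norm(s[0]-near))
                      ~~~^^^^^^^^^^^^^^^^^^^^^^^^^^^^^^^^^^^^^^^^^^
ValueError: min() iterable argument is empty
```

View pics/w3.png

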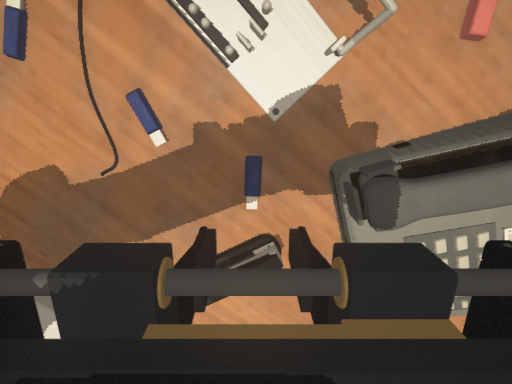

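The picture shows the stick under the fingers at (253, 178), with its plug down at (252, 202). My colour limits missed the shaded blue, so I adjust them.

```bash
python3 - <<'E'
import cv2
im=cv2.imread('pics/w3.png');h=cv2.cvtColor(im,cv2.COLOR_BGR2HSV)
print(h[170:190:6,253],h[115,145],h[30,14],h[45,200],h[230,380],h[230,205])
E
sed -i 's/(105,90,40),(130,255,255)/(108,100,30),(135,255,255)/; s/<150: continue/<100: continue/' h.py
python3 - <<'E'
from h import *
pick(1,[.4335,-.165])
E
```

```text
[[117  74  69]
 [119  71  72]
 [118  63  73]
 [117  73  73]] [116  84 121] [115  91 104] [ 13 124 191] [27 31 91] [15 91 45]
t 10.0 [ 0.4343 -0.164   0.1503] phi 0.635 q7 -0.4 open 0.0435Traceback (most recent call last):
  File "<stdin>", line 2, in <module>
  File "h.py", line 67, in pick
    S,P=look(name); s=min(S,key=lambda s:np.linalg.norm(s[0]-near))
                      ~~~^^^^^^^^^^^^^^^^^^^^^^^^^^^^^^^^^^^^^^^^^^
ValueError: min() iterable argument is empty
```

```bash
sed -i 's/(108,100,30),(135,255,255)/(107,45,30),(132,255,255)/' h.py
python3 - <<'E'
from h import *
pick(1,[.4335,-.165])
E
```

```text
t 10.1 [ 0.4344 -0.1638  0.1503] phi 0.636 q7 -0.4 open 0.0434
[ 0.4394 -0.1604] -2.512 (np.float32(42.0), np.float32(15.7), 129, array([253., 176.]))
[ 0.4284 -0.0361] -2.036 (np.float32(42.2), np.float32(15.9), 213, array([144., 112.]))
[0.4182 0.094 ] 0.359 (np.float32(41.7), np.float32(18.9), 194, array([16., 32.]))
-> [ 0.4373 -0.1619  0.032   0.6293]
[[1, 0, 30, 0, 0, 0], [1, 0, 29, 0, 0, 0], [1, 0, 30, 0, 0, 0], [0.4, 0.3, 29.2, 0, -0.001, 0.007]]
-> [ 0.4373 -0.1619  0.002   0.6293]
[[0, 0, 30, 0, 0, 0]]
```

{"api": "drive_tool", "payload": {"moves": [[1,0,30,0,0,0],[1,0,29,0,0,0],[1,0,30,0,0,0],[0,0,29,0,0,0.007],[0,0,20,0,0,0],[0,0,8,0,0,0],[0,0,0,0,0,0],[0,0,0,0,0,0]]}}

```text
clock: 10.8
ee_pos: [0.4364, -0.1626, 0.0044]
orientation: [0.951, 0.309, 0.0, 0.0]
ft_force: [-0.2, 0.2, -0.8]
opening: 0.0438
grip_force: 0.0
```

{"api": "drive_tool", "payload": {"moves": [[0,0,0,0,0,0],[0,0,0,0,0,0],[0,0,0,0,0,0],[0,0,0,0,0,0],[0,0,0,0,0,0],[0,0,0,0,0,0]], "jaw": 0, "newtons": 15}}

```text
clock: 11.3
ee_pos: [0.4361, -0.1625, 0.0045]
orientation: [0.951, 0.308, 0.0, 0.0]
ft_force: [0.2, 0.2, 5.3]
opening: 0.0179
grip_force: 14.9
```

```bash
cat >> h.py <<'E'
def place(n,k,x=-0.005,zhi=.11,zmid=.045,name=None):
    """plan from here to above nest n; grasp point rests at rack x (stick y=+4 -> -4, aim -1)"""
    t=rk(x,[-.062,-.017,.028,.073,.118][n-1]); P,M=tool(); f=RK[2]+k*np.pi
    print(P.round(4),bot.state()['opening'])
    go((P[0],P[1],zhi,phi_now()),(t[0],t[1],zhi,f),(t[0],t[1],zmid,f))
E
python3 - <<'E'
from h import *
place(1,1)
E
```

```text
[ 0.4361 -0.1625  0.0045] 0.017868016526072943
-> [ 0.4361 -0.1625  0.11    0.627 ]
[[0, 0, -26, 0, 0, 0], [0, 0, -27, 0, 0, 0], [0, 0, -26, 0, 0, 0], [0.1, 0, -26.5, 0, -0.001, 0]]
-> [ 0.5452 -0.062   0.11    2.9606]
[[7, -1, 0, 0, 0, -0.11], [7, 0, 0, 0, 0, -0.11], [7, 1, 0, 0, 0, -0.11], [7, 1, 0, 0, 0, -0.11], [6, 2, 0, 0, 0, -0.11], [6, 3, 0, 0, 0, -0.1], [6, 3, 0, 0, 0, -0.11], [5, 4, 0, 0, 0, -0.1], [5, 5, 0, 0, 0, -0.11], [4, 5, 0, 0, 0, -0.1], [4, 5, 0, 0, 0, -0.11], [3, 6, 0, 0, 0, -0.1]]
[[3, 6, 0, 0, 0, -0.11], [2, 6, 0, 0, 0, -0.1], [1, 7, 0, 0, 0, -0.11], [1, 7, 0, 0, 0, -0.1], [0, 7, 0, 0, 0, -0.11], [-1, 7, 0, 0, 0, -0.1], [-2, 6, 0, 0, 0, -0.11], [-2, 6, 0, 0, 0, -0.1], [-3, 6, 0, 0, 0, -0.11], [-3.2, 6.2, 0, 0, 0, -0.104]]
-> [ 0.5452 -0.062   0.045   2.9606]
[[0, 0, 32, 0, 0, 0], [0, 0, 33, 0, 0, 0]]
```

{"api": "drive_tool", "payload": {"moves": [[0,0,-15,0,0,0],[0,0,-25,0,0,0],[0,0,-33,0,0,0],[0,0,-33,0,0,0]]}}

```text
clock: 11.63
ee_pos: [0.4347, -0.1626, 0.1107]
orientation: [0.951, 0.308, -0.001, -0.0]
ft_force: [0.4, 0.1, 0.4]
opening: 0.0176
grip_force: 14.9
```

{"api": "drive_tool", "payload": {"moves": [[7,-1,0,0,0,-0.11],[7,0,0,0,0,-0.11],[7,1,0,0,0,-0.11],[7,1,0,0,0,-0.11],[6,2,0,0,0,-0.11],[6,3,0,0,0,-0.1],[6,3,0,0,0,-0.11],[5,4,0,0,0,-0.1],[5,5,0,0,0,-0.11],[4,5,0,0,0,-0.1],[4,5,0,0,0,-0.11],[3,6,0,0,0,-0.1]]}}

```text
clock: 12.63
ee_pos: [0.4951, -0.1077, 0.1099]
orientation: [0.577, 0.817, -0.0, -0.0]
ft_force: [-0.0, 0.2, -0.7]
opening: 0.018
grip_force: 14.9
```

{"api": "drive_tool", "payload": {"moves": [[3,6,0,0,0,-0.11],[2,6,0,0,0,-0.1],[1,7,0,0,0,-0.11],[1,7,0,0,0,-0.1],[0,7,0,0,0,-0.11],[-1,7,0,0,0,-0.1],[-2,6,0,0,0,-0.11],[-2,6,0,0,0,-0.1],[-3,6,0,0,0,-0.11],[-4,6,0,0,0,-0.104],[0,0,0,0,0,0],[0,0,0,0,0,0]]}}

```text
clock: 13.63
ee_pos: [0.5453, -0.0625, 0.1098]
orientation: [0.091, 0.996, 0.0, -0.0]
ft_force: [-1.6, -0.7, 0.0]
opening: 0.0174
grip_force: 14.9
```

```bash
python3 - <<'E'
from h import *
s=bot.state();print(s['opening'],s['grip_force'],s['clock'],s['q'][6])
t=rk(-.0037,-.062)
go((t[0],t[1],.045,RK[2]+np.pi))
im,cal=snap('wrist','w4')
E
```

```text
0.017433574273456192 14.949334859848022 13.6333 1.4900403946825787
-> [ 0.5465 -0.0622  0.045   2.9606]
[[-1, 0, 32, 0, 0, 0], [-0.1, 0.5, 32.8, 0, -0.001, -0.002]]
```

View pics/w4.png

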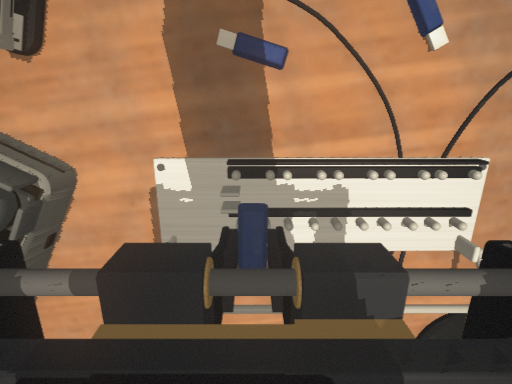

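The held stick (tail at (253, 205)) lines up with the nest 1 tail pins at (236, 175) and (270, 175). I descend.

{"api": "drive_tool", "payload": {"moves": [[-1,0,32,0,0,0],[0,0,30,0,0,0],[0,0,12,0,0,0],[0,0,8,0,0,0],[0,0,5,0,0,0],[0,0,4,0,0,0],[0,0,2,0,0,0],[0,0,0,0,0,0],[0,0,0,0,0,0]]}}

```text
clock: 14.43
ee_pos: [0.5473, -0.0629, 0.0184]
orientation: [0.091, 0.996, 0.0, 0.001]
ft_force: [-1.8, 0.2, 5.0]
opening: 0.0174
grip_force: 15.0
```

{"api": "drive_tool", "payload": {"moves": [[0,0,0,0,0,0],[0,0,0,0,0,0],[0,0,0,0,0,0],[0,0,0,0,0,0],[0,0,-10,0,0,0],[0,0,-20,0,0,0],[0,0,-32,0,0,0],[0,0,-32,0,0,0],[0,0,-32,0,0,0],[0,0,0,0,0,0]], "jaw": 0.36}}

```text
clock: 15.27
ee_pos: [0.5508, -0.0632, 0.15]
orientation: [0.09, 0.996, 0.0, 0.006]
ft_force: [-0.3, 0.2, -0.3]
opening: 0.0311
grip_force: 0.0
```

```bash
python3 - <<'E'
from h import *
look()
go((.428,-.038,.12,1.105))
E
```

```text
t 15.3 [ 0.5508 -0.0632  0.15  ] phi 2.96 q7 1.49 open 0.0311
[ 0.5455 -0.0624] -0.189 (np.float32(43.2), np.float32(16.4), 137, array([252., 176.]))
[ 0.4277 -0.0344] -2.04 (np.float32(41.4), np.float32(16.4), 127, array([259.,  49.]))
[0.4219 0.0961] 0.358 (np.float32(33.2), np.float32(17.5), 226, array([401.,  15.]))
-> [ 0.428 -0.038  0.12   1.105]
[[7, 0, 2, 0, 0, 0.11], [7, -1, 2, 0, 0, 0.11], [7, -1, 1, 0, 0, 0.11], [7, -2, 2, 0, 0, 0.11], [7, -3, 1, 0, 0, 0.11], [6, -4, 2, 0, 0, 0.11], [6, -4, 1, 0, 0, 0.11], [5, -5, 2, 0, 0, 0.11], [5, -6, 1, 0, 0, 0.11], [4, -6, 2, 0, 0, 0.11], [4, -6, 1, 0, 0, 0.11], [3, -7, 2, 0, 0, 0.11]]
[[2, -7, 1, 0, 0, 0.11], [1, -7, 2, 0, 0, 0.11], [0, -7, 1, 0, 0, 0.11], [0, -8, 2, 0, 0, 0.1], [-1.6, -7.2, 1.2, 0.008, -0.003, 0.106]]
```

{"api": "drive_tool", "payload": {"moves": [[7,0,2,0,0,0.11],[7,-1,2,0,0,0.11],[7,-1,1,0,0,0.11],[7,-2,2,0,0,0.11],[7,-3,1,0,0,0.11],[6,-4,2,0,0,0.11],[6,-4,1,0,0,0.11],[5,-5,2,0,0,0.11],[5,-6,1,0,0,0.11],[4,-6,2,0,0,0.11],[4,-6,1,0,0,0.11],[3,-7,2,0,0,0.11]], "jaw": 0.5}}

```text
clock: 16.32
ee_pos: [0.4601, -0.0445, 0.1234]
orientation: [0.684, 0.73, -0.001, -0.001]
ft_force: [0.5, -0.9, -0.8]
opening: 0.0439
grip_force: 0.0
```

{"api": "drive_tool", "payload": {"moves": [[2,-7,1,0,0,0.11],[1,-7,2,0,0,0.11],[0,-7,1,0,0,0.11],[0,-8,2,0,0,0.1],[-1.6,-7,1,0.008,-0.003,0.106],[0,0,0,0,0,0],[0,0,0,0,0,0],[0,0,0,0,0,0]]}}

```text
clock: 16.98
ee_pos: [0.4255, -0.0377, 0.1169]
orientation: [0.851, 0.526, -0.004, -0.002]
ft_force: [0.6, 0.2, -0.3]
opening: 0.0433
grip_force: 0.0
```

```bash
python3 - <<'E'
from h import *
pick(1,[.428,-.036])
E
```

```text
t 17.0 [ 0.4255 -0.0377  0.1169] phi 1.107 q7 -0.29 open 0.0433
[ 0.428  -0.0323] -2.041 (np.float32(42.0), np.float32(15.1), 131, array([253., 184.]))
[ 0.5468 -0.0644] -0.196 (np.float32(45.9), np.float32(18.1), 222, array([386., 160.]))
[0.4172 0.0977] 0.358 (np.float32(41.0), np.float32(13.2), 210, array([172.,  55.]))
-> [ 0.4268 -0.0345  0.032   1.1003]
[[1, 0, 28, 0, 0, 0], [1, 0, 28, 0, 0, 0], [1.8, 0.1, 29, -0.007, 0.003, 0.006]]
-> [ 0.4268 -0.0345  0.002   1.1003]
[[0, 0, 30, 0, 0, 0]]
```

{"api": "drive_tool", "payload": {"moves": [[1,0,28,0,0,0],[1,0,28,0,0,0],[2,0,29,-0.007,0.003,0.006],[0,0,20,0,0,0],[0,0,9,0,0,0],[0,0,0,0,0,0],[0,0,0,0,0,0]]}}

```text
clock: 17.62
ee_pos: [0.4268, -0.0345, 0.0029]
orientation: [0.853, 0.522, -0.0, -0.0]
ft_force: [0.1, -0.6, -0.7]
opening: 0.0434
grip_force: 0.0
```

{"api": "drive_tool", "payload": {"moves": [[0,0,0,0,0,0],[0,0,0,0,0,0],[0,0,0,0,0,0],[0,0,0,0,0,0],[0,0,0,0,0,0],[0,0,0,0,0,0]], "jaw": 0, "newtons": 15}}

```text
clock: 18.12
ee_pos: [0.4266, -0.0341, 0.0034]
orientation: [0.853, 0.522, -0.0, -0.0]
ft_force: [0.7, 1.0, 3.0]
opening: 0.0175
grip_force: 15.0
```

```bash
python3 - <<'E'
from h import *
place(2,1)
E
```

```text
[ 0.4266 -0.0341  0.0034] 0.017451795186840154
-> [ 0.4266 -0.0341  0.11    1.0989]
[[0, 0, -27, 0, 0, 0], [0, 0, -27, 0, 0, 0], [0, 0, -26, 0, 0, 0], [0, 0, -26.6, 0, 0, 0]]
-> [ 0.5533 -0.0177  0.11    2.9606]
[[4, 6, 0, 0, 0, -0.11], [4, 7, 0, 0, 0, -0.11], [3, 7, 0, 0, 0, -0.11], [2, 7, 0, 0, 0, -0.11], [1, 7, 0, 0, 0, -0.11], [0, 8, 0, 0, 0, -0.11], [0, 7, 0, 0, 0, -0.11], [-1, 7, 0, 0, 0, -0.11], [-2, 7, 0, 0, 0, -0.11], [-3, 7, 0, 0, 0, -0.11], [-4, 7, 0, 0, 0, -0.11], [-4, 6, 0, 0, 0, -0.11]]
[[-5, 6, 0, 0, 0, -0.11], [-6, 5, 0, 0, 0, -0.11], [-6, 4, 0, 0, 0, -0.11], [-7, 4, 0, 0, 0, -0.11], [-6.7, 3.1, -0.1, 0, 0, -0.102]]
-> [ 0.5533 -0.0177  0.045   2.9606]
[[0, 0, 33, 0, 0, 0], [0, 0, 32, 0, 0, 0]]
```

{"api": "drive_tool", "payload": {"moves": [[0,0,-15,0,0,0],[0,0,-25,0,0,0],[0,0,-33,0,0,0],[0,0,-33,0,0,0],[4,6,0,0,0,-0.11],[4,7,0,0,0,-0.11],[3,7,0,0,0,-0.11],[2,7,0,0,0,-0.11],[1,7,0,0,0,-0.11],[0,8,0,0,0,-0.11],[0,7,0,0,0,-0.11],[-1,7,0,0,0,-0.11]]}}

```text
clock: 19.12
ee_pos: [0.4852, -0.0261, 0.1088]
orientation: [0.547, 0.837, -0.0, -0.001]
ft_force: [-0.9, 0.3, -0.5]
opening: 0.0177
grip_force: 15.0
```

{"api": "drive_tool", "payload": {"moves": [[-2,7,0,0,0,-0.11],[-3,7,0,0,0,-0.11],[-4,7,0,0,0,-0.11],[-4,6,0,0,0,-0.11],[-5,6,0,0,0,-0.11],[-6,5,0,0,0,-0.11],[-6,4,0,0,0,-0.11],[-7,4,0,0,0,-0.11],[-7,3,0,0,0,-0.102],[0,0,0,0,0,0],[0,0,0,0,0,0],[0,0,0,0,0,0]]}}

```text
clock: 20.12
ee_pos: [0.5526, -0.0182, 0.1086]
orientation: [0.091, 0.996, -0.0, -0.001]
ft_force: [-1.2, 0.0, -0.6]
opening: 0.018
grip_force: 15.0
```

```bash
cat >> h.py <<'E'
def lower(n,k,x=-.005):
    t=rk(x,[-.062,-.017,.028,.073,.118][n-1]); print('open',bot.state()['opening']); look(); go((t[0],t[1],.045,RK[2]+k*np.pi))
E
python3 - <<'E'
from h import *
lower(2,1)
E
```

```text
open 0.017983666949454635
t 20.1 [ 0.5526 -0.0182  0.1086] phi 2.958 q7 1.39 open 0.018
[ 0.5958 -0.0259] 2.945 (np.float32(64.5), np.float32(28.2), 129, array([252., 237.]))
[ 0.5467 -0.0639] -0.195 (np.float32(44.6), np.float32(17.0), 134, array([202., 196.]))
[0.4239 0.0975] 0.356 (np.float32(30.2), np.float32(17.3), 225, array([368.,  15.]))
-> [ 0.5533 -0.0177  0.045   2.9606]
[[0, 0, 32, 0, 0, 0], [-0.8, 0.6, 31.7, 0, -0.002, -0.002]]
```

{"api": "drive_tool", "payload": {"moves": [[0,0,32,0,0,0],[-1,0.6,30,0,0,0],[0,0,12,0,0,0],[0,0,8,0,0,0],[0,0,5,0,0,0],[0,0,3,0,0,0],[0,0,2,0,0,0],[0,0,0,0,0,0],[0,0,0,0,0,0]]}}

```text
clock: 20.92
ee_pos: [0.555, -0.0176, 0.0177]
orientation: [0.09, 0.996, 0.0, 0.0]
ft_force: [0.5, 0.2, -0.4]
opening: 0.0181
grip_force: 15.0
```

{"api": "drive_tool", "payload": {"moves": [[0,0,0,0,0,0],[0,0,0,0,0,0],[0,0,0,0,0,0],[0,0,0,0,0,0],[0,0,-10,0,0,0],[0,0,-20,0,0,0],[0,0,-32,0,0,0],[0,0,-32,0,0,0],[0,0,-16,0,0,0],[0,0,0,0,0,0]], "jaw": 0.36}}

```text
clock: 21.75
ee_pos: [0.5575, -0.0176, 0.1319]
orientation: [0.09, 0.996, 0.001, 0.004]
ft_force: [0.7, 0.6, -0.1]
opening: 0.0315
grip_force: 0.0
```

```bash
python3 - <<'E'
from h import *
look()
go((.423,.099,.12,3.498))
E
```

```text
t 21.8 [ 0.5575 -0.0176  0.1319] phi 2.961 q7 1.39 open 0.0315
[ 0.5555 -0.0179] -0.181 (np.float32(44.3), np.float32(17.1), 136, array([251., 184.]))
[ 0.5455 -0.0636] -0.191 (np.float32(43.2), np.float32(16.7), 136, array([204., 183.]))
[0.4237 0.0975] 0.356 (np.float32(30.3), np.float32(17.0), 223, array([358.,  14.]))
-> [0.423 0.099 0.12  3.498]
[[25, 15, 2, 0, 0, -0.09], [24, 17, 1, 0, 0, -0.09], [22, 20, 2, 0, 0, -0.09], [20, 21, 1, 0, 0, -0.09], [19, 23, 2, 0, 0, -0.09], [16.2, 25, 1.1, -0.001, 0.004, -0.087]]
```

{"api": "drive_tool", "payload": {"moves": [[25,15,2,0,0,-0.09],[24,17,1,0,0,-0.09],[22,20,2,0,0,-0.09],[20,21,1,0,0,-0.09],[19,23,2,0,0,-0.09],[16,25,1,0,0.004,-0.087],[0,0,0,0,0,0],[0,0,0,0,0,0],[0,0,0,0,0,0]], "jaw": 0.5}}

```text
clock: 22.55
ee_pos: [0.4216, 0.0986, 0.1176]
orientation: [-0.177, 0.984, -0.0, -0.003]
ft_force: [-1.0, -0.5, 0.4]
opening: 0.0432
grip_force: 0.0
```

```bash
python3 - <<'E'
from h import *
pick(1,[.422,.098])
E
```

```text
t 22.6 [0.4216 0.0986 0.1176] phi -2.786 q7 1.57 open 0.0432
[ 0.5509 -0.0658] -0.222 (np.float32(49.3), np.float32(17.9), 82, array([ 55., 251.]))
[0.4152 0.0971] 0.355 (np.float32(42.0), np.float32(15.4), 174, array([253., 185.]))
-> [0.4175 0.098  0.032  3.497 ]
[[1, 0, 29, 0, 0, 0], [1, 1, 28, 0, 0, 0], [1.9, 0.2, 28.8, 0, -0.005, -0.001]]
-> [4.175e-01 9.800e-02 2.000e-03 3.497e+00]
[[0, 0, 30, 0, 0, 0]]
```

{"api": "drive_tool", "payload": {"moves": [[1,0,29,0,0,0],[1,1,28,0,0,0],[2,0,29,0,-0.005,0],[0,0,20,0,0,0],[0,0,9,0,0,0],[0,0,0,0,0,0],[0,0,0,0,0,0]]}}

```text
clock: 23.18
ee_pos: [0.4178, 0.0979, 0.0028]
orientation: [-0.176, 0.984, 0.0, -0.0]
ft_force: [0.0, 0.2, 0.2]
opening: 0.0432
grip_force: 0.0
```

{"api": "drive_tool", "payload": {"moves": [[0,0,0,0,0,0],[0,0,0,0,0,0],[0,0,0,0,0,0],[0,0,0,0,0,0],[0,0,0,0,0,0],[0,0,0,0,0,0]], "jaw": 0, "newtons": 15}}

```text
clock: 23.68
ee_pos: [0.4173, 0.0985, 0.0033]
orientation: [-0.177, 0.984, 0.0, 0.0]
ft_force: [-0.5, 0.1, 1.9]
opening: 0.0182
grip_force: 15.0
```

```bash
python3 - <<'E'
from h import *
place(3,1)
E
```

```text
[0.4173 0.0985 0.0033] 0.018166957626710403
-> [ 0.4173  0.0985  0.11   -2.7854]
[[0, 0, -27, 0, 0, 0], [0, 0, -27, 0, 0, 0], [0, 0, -26, 0, 0, 0], [-0.1, 0.1, -26.7, 0, 0.001, 0]]
-> [0.5614 0.0265 0.11   2.9606]
[[-22, -24, 0, 0, 0, 0.11], [-24, -21, 0, 0, 0, 0.11], [-27, -18, 0, 0, 0, 0.11], [-28, -15, 0, 0, 0, 0.1], [-30.1, -12.1, 0, 0, 0, 0.107]]
-> [0.5614 0.0265 0.045  2.9606]
[[0, 0, 32, 0, 0, 0], [-0.1, 0, 33, 0, 0, 0]]
```

{"api": "drive_tool", "payload": {"moves": [[0,0,-15,0,0,0],[0,0,-25,0,0,0],[0,0,-33,0,0,0],[0,0,-33,0,0,0],[-22,-24,0,0,0,0.11],[-24,-21,0,0,0,0.11],[-27,-18,0,0,0,0.11],[-28,-15,0,0,0,0.1],[-30,-12,0,0,0,0.107],[0,0,0,0,0,0],[0,0,0,0,0,0],[0,0,0,0,0,0]]}}

```text
clock: 24.68
ee_pos: [0.5599, 0.0269, 0.1084]
orientation: [0.09, 0.996, 0.0, -0.001]
ft_force: [-0.7, 0.1, -0.7]
opening: 0.0174
grip_force: 15.0
```

```bash
python3 - <<'E'
from h import *
lower(3,1)
E
```

```text
open 0.017371774030740528
t 24.7 [0.5599 0.0269 0.1084] phi 2.962 q7 1.31 open 0.0174
[0.6035 0.0193] 2.948 (np.float32(63.5), np.float32(28.2), 131, array([252., 238.]))
[ 0.5561 -0.0188] -0.18 (np.float32(44.6), np.float32(17.8), 137, array([203., 199.]))
[ 0.5455 -0.0656] -0.27 (np.float32(45.5), np.float32(17.2), 141, array([151., 196.]))
-> [0.5614 0.0265 0.045  2.9606]
[[-1, 0, 32, 0, 0, 0], [-1, -0.4, 31.5, 0.001, -0.002, 0.002]]
```

{"api": "drive_tool", "payload": {"moves": [[0,0,32,0,0,0],[-0.5,-0.4,30,0,0,0],[0,0,12,0,0,0],[0,0,8,0,0,0],[0,0,5,0,0,0],[0,0,3,0,0,0],[0,0,2,0,0,0],[0,0,0,0,0,0],[0,0,0,0,0,0]]}}

```text
clock: 25.48
ee_pos: [0.5621, 0.0261, 0.0178]
orientation: [0.09, 0.996, 0.0, 0.001]
ft_force: [0.1, 0.8, -0.6]
opening: 0.0176
grip_force: 15.0
```

{"api": "drive_tool", "payload": {"moves": [[0,0,0,0,0,0],[0,0,0,0,0,0],[0,0,0,0,0,0],[0,0,0,0,0,0],[0,0,-10,0,0,0],[0,0,-20,0,0,0],[0,0,-32,0,0,0],[0,0,-32,0,0,0],[0,0,-16,0,0,0],[0,0,0,0,0,0]], "jaw": 0.36}}

```text
clock: 26.32
ee_pos: [0.5645, 0.0262, 0.1321]
orientation: [0.09, 0.996, 0.001, 0.004]
ft_force: [0.5, 0.3, 0.1]
opening: 0.0313
grip_force: 0.0
```

```bash
python3 - <<'E'
from h import *
look()
go((.437,.274,.12,2.67))
E
```

```text
t 26.3 [0.5645 0.0262 0.1321] phi 2.961 q7 1.31 open 0.0313
[ 0.555  -0.0186] -0.182 (np.float32(43.3), np.float32(17.3), 135, array([206., 185.]))
[0.5627 0.0261] 2.959 (np.float32(44.3), np.float32(17.2), 149, array([251., 184.]))
[ 0.5451 -0.064 ] -0.182 (np.float32(44.1), np.float32(17.6), 140, array([158., 183.]))
[0.5234 0.2658] 0.069 (np.float32(15.9), np.float32(15.2), 90, array([503.,  98.]))
[0.4476 0.2622] -1.75 (np.float32(13.0), np.float32(8.0), 89, array([504.,   6.]))
-> [0.437 0.274 0.12  2.67 ]
[[19, 25, 1, 0, 0, 0.03], [19, 24, 1, 0, 0, 0.03], [20, 23, 1, 0, 0, 0.03], [21, 23, 1, 0, 0, 0.03], [22, 22, 1, 0, 0, 0.03], [22, 21, 1, 0, 0, 0.04], [23, 21, 1, 0, 0, 0.03], [24, 20, 1, 0, 0, 0.04], [24, 18.9, 1.4, 0.003, 0.004, 0.031]]
```

{"api": "drive_tool", "payload": {"moves": [[19,25,1,0,0,0.03],[19,24,1,0,0,0.03],[20,23,1,0,0,0.03],[21,23,1,0,0,0.03],[22,22,1,0,0,0.03],[22,21,1,0,0,0.04],[23,21,1,0,0,0.03],[24,20,1,0,0,0.04],[24,19,1,0.003,0.004,0.031],[0,0,0,0,0,0],[0,0,0,0,0,0],[0,0,0,0,0,0]], "jaw": 0.5}}

```text
clock: 27.37
ee_pos: [0.4352, 0.2729, 0.1173]
orientation: [0.234, 0.972, -0.002, -0.003]
ft_force: [-0.6, 0.3, -0.4]
opening: 0.0434
grip_force: 0.0
```

```bash
python3 - <<'E'
from h import *
pick(1,[.437,.274])
E
```

```text
t 27.4 [0.4352 0.2729 0.1173] phi 2.67 q7 0.49 open 0.0434
[0.4312 0.2785] -0.415 (np.float32(42.1), np.float32(15.9), 168, array([256., 186.]))
-> [0.4335 0.2775 0.032  2.7262]
[[1, 1, 28, 0, 0, -0.02], [1, 2, 29, 0, 0, -0.02], [1.8, 1.1, 28.5, -0.004, -0.005, -0.018]]
-> [4.3350e-01 2.7750e-01 2.0000e-03 2.7262e+00]
[[0, 0, 30, 0, 0, 0]]
```

{"api": "drive_tool", "payload": {"moves": [[1,1,28,0,0,-0.02],[1,2,29,0,0,-0.02],[2,1,28,-0.004,-0.005,-0.018],[0,0,20,0,0,0],[0,0,9,0,0,0],[0,0,0,0,0,0],[0,0,0,0,0,0]]}}

```text
clock: 28.0
ee_pos: [0.434, 0.2785, 0.0044]
orientation: [0.206, 0.978, 0.001, 0.001]
ft_force: [-0.3, 0.5, 0.1]
opening: 0.0435
grip_force: 0.0
```

{"api": "drive_tool", "payload": {"moves": [[0,0,0,0,0,0],[0,0,0,0,0,0],[0,0,0,0,0,0],[0,0,0,0,0,0],[0,0,0,0,0,0],[0,0,0,0,0,0]], "jaw": 0, "newtons": 15}}

```text
clock: 28.5
ee_pos: [0.4335, 0.2795, 0.0047]
orientation: [0.205, 0.979, 0.001, 0.001]
ft_force: [-0.8, -0.2, 4.2]
opening: 0.0176
grip_force: 15.0
```

```bash
python3 - <<'E'
from h import *
place(4,1)
E
```

```text
[0.4335 0.2795 0.0047] 0.017566468442663827
-> [0.4335 0.2795 0.11   2.7279]
[[0, 0, -26, 0, 0, 0], [0, 0, -26, 0, 0, 0], [0, 0, -27, 0, 0, 0], [-0.1, 0.3, -26.3, 0.002, 0.001, 0]]
-> [0.5695 0.0708 0.11   2.9606]
[[-26, -17, 0, 0, 0, -0.03], [-26, -18, 0, 0, 0, -0.03], [-25, -19, 0, 0, 0, -0.03], [-24, -19, 0, 0, 0, -0.03], [-24, -20, 0, 0, 0, -0.03], [-23, -21, 0, 0, 0, -0.03], [-23, -21, 0, 0, 0, -0.03], [-21.6, -22.2, 0, 0, 0, -0.023]]
-> [0.5695 0.0708 0.045  2.9606]
[[0, 0, 32, 0, 0, 0], [0, 0, 33, 0, 0, 0]]
```

{"api": "drive_tool", "payload": {"moves": [[0,0,-15,0,0,0],[0,0,-25,0,0,0],[0,0,-33,0,0,0],[0,0,-32,0.002,0.001,0],[-26,-17,0,0,0,-0.03],[-26,-18,0,0,0,-0.03],[-25,-19,0,0,0,-0.03],[-24,-19,0,0,0,-0.03],[-24,-20,0,0,0,-0.03],[-23,-21,0,0,0,-0.03],[-23,-21,0,0,0,-0.03],[-22,-22,0,0,0,-0.023]]}}

```text
clock: 29.5
ee_pos: [0.57, 0.0691, 0.1091]
orientation: [0.09, 0.996, -0.0, -0.0]
ft_force: [0.2, 1.2, 0.9]
opening: 0.0176
grip_force: 15.0
```

{"api": "drive_tool", "payload": {"moves": [[0,0,0,0,0,0],[0,0,0,0,0,0],[0,0,0,0,0,0]]}}

```text
clock: 29.75
ee_pos: [0.569, 0.071, 0.1089]
orientation: [0.09, 0.996, 0.0, -0.001]
ft_force: [-0.3, 0.8, 0.4]
opening: 0.0176
grip_force: 15.0
```

```bash
python3 - <<'E'
from h import *
lower(4,1)
E
```

```text
open 0.017591375052030168
t 29.8 [0.569  0.071  0.1089] phi 2.961 q7 1.22 open 0.0176
[0.6128 0.0628] 2.957 (np.float32(63.4), np.float32(27.7), 130, array([252., 238.]))
[0.5633 0.025 ] -0.192 (np.float32(44.7), np.float32(17.4), 133, array([202., 197.]))
[ 0.5556 -0.0197] -0.176 (np.float32(45.6), np.float32(16.9), 135, array([153., 197.]))
[ 0.5456 -0.0663] -0.192 (np.float32(44.6), np.float32(18.3), 226, array([100., 196.]))
[0.5227 0.2792] -1.502 (np.float32(39.6), np.float32(16.6), 89, array([488., 100.]))
-> [0.5695 0.0708 0.045  2.9606]
[[-1, 0, 32, 0, 0, 0], [0, -0.8, 31.9, 0, -0.001, 0.002]]
```

{"api": "drive_tool", "payload": {"moves": [[0,0,32,0,0,0],[0.5,-0.5,30,0,0,0],[0,0,12,0,0,0],[0,0,8,0,0,0],[0,0,5,0,0,0],[0,0,3,0,0,0],[0,0,1,0,0,0],[0,0,0,0,0,0],[0,0,0,0,0,0]]}}

```text
clock: 30.55
ee_pos: [0.5697, 0.0702, 0.0191]
orientation: [0.09, 0.996, 0.0, 0.001]
ft_force: [-0.5, 0.1, 0.2]
opening: 0.0174
grip_force: 15.0
```

{"api": "drive_tool", "payload": {"moves": [[0,0,0,0,0,0],[0,0,0,0,0,0],[0,0,0,0,0,0],[0,0,0,0,0,0],[0,0,-10,0,0,0],[0,0,-20,0,0,0],[0,0,-32,0,0,0],[0,0,-32,0,0,0],[0,0,-16,0,0,0],[0,0,0,0,0,0]], "jaw": 0.36}}

```text
clock: 31.38
ee_pos: [0.572, 0.0705, 0.1333]
orientation: [0.09, 0.996, 0.001, 0.004]
ft_force: [-0.4, -0.3, -0.0]
opening: 0.0312
grip_force: 0.0
```

```bash
python3 - <<'E'
from h import *
look()
go((.522,.289,.12,1.62))
E
```

```text
t 31.4 [0.572  0.0705 0.1333] phi 2.961 q7 1.22 open 0.0312
[0.571  0.0701] 2.952 (np.float32(43.6), np.float32(16.6), 166, array([251., 185.]))
[ 0.555  -0.0196] -0.199 (np.float32(44.7), np.float32(17.0), 136, array([160., 186.]))
[0.5622 0.0253] -0.173 (np.float32(44.6), np.float32(17.4), 134, array([205., 185.]))
[ 0.5455 -0.0658] -0.203 (np.float32(44.7), np.float32(18.3), 225, array([113., 186.]))
[0.5225 0.2817] 1.646 (np.float32(44.5), np.float32(16.2), 215, array([470.,  95.]))
-> [0.522 0.289 0.12  1.62 ]
[[7, 16, 1, 0, 0, 0.1], [8, 15, 1, 0, 0, 0.1], [10, 14, 1, 0, 0, 0.1], [11, 13, 1, 0, 0, 0.1], [12, 12, 1, 0, 0, 0.1], [14, 11, 1, 0, 0, 0.11], [15, 9, 1, 0, 0, 0.1], [15, 8, 1, 0, 0, 0.11], [16, 6, 1, 0, 0, 0.1], [17, 4, 0, 0, 0, 0.11], [17, 3, 1, 0, 0, 0.1], [17, 1, 0, 0, 0, 0.11]]
[[17.2, -1.6, 0.9, 0.005, 0, 0.101]]
```

{"api": "drive_tool", "payload": {"moves": [[7,16,1,0,0,0.1],[8,15,1,0,0,0.1],[10,14,1,0,0,0.1],[11,13,1,0,0,0.1],[12,12,1,0,0,0.1],[14,11,1,0,0,0.11],[15,9,1,0,0,0.1],[15,8,1,0,0,0.11],[16,6,1,0,0,0.1],[17,4,0,0,0,0.11],[17,3,1,0,0,0.1],[17,1,0,0,0,0.11]], "jaw": 0.5}}

```text
clock: 32.43
ee_pos: [0.5232, 0.2723, 0.1166]
orientation: [0.654, 0.756, -0.002, -0.001]
ft_force: [-0.3, -0.3, 0.0]
opening: 0.0435
grip_force: 0.0
```

{"api": "drive_tool", "payload": {"moves": [[17,-2,1,0,0,0.101],[0,0,0,0,0,0],[0,0,0,0,0,0],[0,0,0,0,0,0]]}}

```text
clock: 32.77
ee_pos: [0.5198, 0.2871, 0.1164]
orientation: [0.689, 0.725, -0.001, 0.0]
ft_force: [-0.6, 0.3, 0.9]
opening: 0.0435
grip_force: 0.0
```

```bash
python3 - <<'E'
from h import *
pick(0,[.522,.285])
E
```

```text
t 32.8 [0.5198 0.2871 0.1164] phi 1.621 q7 -0.35 open 0.0435
[0.5236 0.2876] 1.634 (np.float32(39.5), np.float32(15.2), 203, array([257., 191.]))
-> [0.5235 0.29   0.032  1.6337]
[[1, 1, 28, 0, 0, 0], [1, 1, 28, 0, 0, -0.01], [1.2, 1.6, 28.6, -0.001, 0.002, -0.004]]
-> [0.5235 0.29   0.002  1.6337]
[[0, 0, 30, 0, 0, 0]]
```

{"api": "drive_tool", "payload": {"moves": [[1,1,28,0,0,0],[1,1,28,0,0,-0.01],[0,2,28,0,0.002,-0.004],[0,0,20,0,0,0],[0,0,9,0,0,0],[0,0,0,0,0,0],[0,0,0,0,0,0]]}}

```text
clock: 33.4
ee_pos: [0.5246, 0.29, 0.0046]
orientation: [0.685, 0.729, 0.001, -0.001]
ft_force: [-0.3, 0.4, 0.7]
opening: 0.0436
grip_force: 0.0
```

{"api": "drive_tool", "payload": {"moves": [[0,0,0,0,0,0],[0,0,0,0,0,0],[0,0,0,0,0,0],[0,0,0,0,0,0],[0,0,0,0,0,0],[0,0,0,0,0,0]], "jaw": 0, "newtons": 15}}

```text
clock: 33.9
ee_pos: [0.524, 0.2911, 0.0046]
orientation: [0.684, 0.729, 0.001, -0.001]
ft_force: [-0.5, 0.5, 3.4]
opening: 0.0178
grip_force: 15.0
```

```bash
python3 - <<'E'
from h import *
place(5,0)
E
```

```text
[0.524  0.2911 0.0046] 0.017775729976251185
-> [0.524  0.2911 0.11   1.634 ]
[[0, 0, -26, 0, 0, 0], [0, 0, -26, 0, 0, 0], [0, 0, -27, 0, 0, 0], [0.2, 0, -26.4, 0, -0.002, 0]]
-> [ 0.5776  0.1151  0.11   -0.181 ]
[[-11, 2, 0, 0, 0, 0.11], [-10, 4, 0, 0, 0, 0.11], [-10, 5, 0, 0, 0, 0.11], [-9, 6, 0, 0, 0, 0.11], [-8, 7, 0, 0, 0, 0.11], [-8, 8, 0, 0, 0, 0.11], [-7, 8, 0, 0, 0, 0.1], [-6, 9, 0, 0, 0, 0.11], [-5, 10, 0, 0, 0, 0.1], [-4, 10, 0, 0, 0, 0.11], [-3, 10, 0, 0, 0, 0.1], [-2, 11, 0, 0, 0, 0.11]]
[[0, 11, 0, 0, 0, 0.1], [1, 11, 0, 0, 0, 0.11], [2, 10, 0, 0, 0, 0.1], [2, 10, 0, 0, 0, 0.11], [3.7, 10, 0, 0, 0, 0.105]]
-> [ 0.5776  0.1151  0.045  -0.181 ]
[[0, 0, 32, 0, 0, 0], [0, 0.1, 33, 0, 0, 0]]
```

{"api": "drive_tool", "payload": {"moves": [[0,0,-15,0,0,0],[0,0,-25,0,0,0],[0,0,-33,0,0,0],[0,0,-32,0,-0.002,0],[-11,2,0,0,0,0.11],[-10,4,0,0,0,0.11],[-10,5,0,0,0,0.11],[-9,6,0,0,0,0.11],[-8,7,0,0,0,0.11],[-8,8,0,0,0,0.11],[-7,8,0,0,0,0.1],[-6,9,0,0,0,0.11]]}}

```text
clock: 34.9
ee_pos: [0.5494, 0.2067, 0.1091]
orientation: [0.929, 0.37, -0.0, -0.0]
ft_force: [0.4, 0.9, -0.2]
opening: 0.0176
grip_force: 15.0
```

{"api": "drive_tool", "payload": {"moves": [[-5,10,0,0,0,0.1],[-4,10,0,0,0,0.11],[-3,10,0,0,0,0.1],[-2,11,0,0,0,0.11],[0,11,0,0,0,0.1],[1,11,0,0,0,0.11],[2,10,0,0,0,0.1],[2,10,0,0,0,0.11],[4,10,0,0,0,0.105],[0,0,0,0,0,0],[0,0,0,0,0,0],[0,0,0,0,0,0]]}}

```text
clock: 35.9
ee_pos: [0.5775, 0.1156, 0.1089]
orientation: [0.996, -0.089, -0.001, -0.0]
ft_force: [0.1, 0.1, -0.1]
opening: 0.0174
grip_force: 15.0
```

```bash
python3 - <<'E'
from h import *
lower(5,0,-.0035)
E
```

```text
open 0.01740643255919406
t 35.9 [0.5775 0.1156 0.1089] phi -0.178 q7 -1.54 open 0.0174
[0.529  0.1238] -0.192 (np.float32(56.8), np.float32(28.2), 128, array([252., 241.]))
[ 0.5419 -0.0673] -0.185 (np.float32(44.5), np.float32(21.3), 212, array([454., 197.]))
[0.5589 0.0243] -0.177 (np.float32(43.5), np.float32(18.3), 132, array([353., 195.]))
[0.567  0.0693] -0.172 (np.float32(43.5), np.float32(17.4), 130, array([303., 195.]))
[ 0.5513 -0.0207] -0.177 (np.float32(44.4), np.float32(19.6), 216, array([403., 195.]))
-> [ 0.5791  0.1148  0.045  -0.181 ]
[[1, 0, 32, 0, 0, 0], [0.8, 0.7, 32, 0, 0.001, 0.003]]
```

{"api": "drive_tool", "payload": {"moves": [[0,0,32,0,0,0],[0.5,0.7,30,0,0,0.003],[0,0,12,0,0,0],[0,0,8,0,0,0],[0,0,5,0,0,0],[0,0,3,0,0,0],[0,0,1,0,0,0],[0,0,0,0,0,0],[0,0,0,0,0,0]]}}

```text
clock: 36.7
ee_pos: [0.5788, 0.114, 0.019]
orientation: [0.996, -0.092, 0.001, -0.0]
ft_force: [-0.3, 0.9, 0.6]
opening: 0.0177
grip_force: 15.0
```

Release, lift higher and look at all nests.

{"api": "drive_tool", "payload": {"moves": [[0,0,0,0,0,0],[0,0,0,0,0,0],[0,0,0,0,0,0],[0,0,0,0,0,0],[0,0,-10,0,0,0],[0,0,-20,0,0,0],[0,0,-32,0,0,0],[0,0,-32,0,0,0],[0,0,-32,0,0,0],[0,-30,0,0,0,0],[0,-30,0,0,0,0],[0,0,0,0,0,0]], "jaw": 0.36}}

```text
clock: 37.7
ee_pos: [0.59, 0.1808, 0.1451]
orientation: [0.996, -0.087, 0.001, -0.002]
ft_force: [-0.5, 1.6, -0.7]
opening: 0.0312
grip_force: 0.0
```

```bash
python3 - <<'E'
from h import *
look('w5')
im=cv2.imread('pics/w5.png'); 
cv2.imwrite('pics/w5c.png',cv2.resize(im[60:260],(800,400),interpolation=cv2.INTER_CUBIC))
G=rk(.046+.034,-.112); print(G)
go((G[0],G[1],.15,RK[2]+np.pi/2))
E
```

```text
t 37.7 [0.59   0.1808 0.1451] phi -0.175 q7 -1.66 open 0.0312
[0.5714 0.1136] -0.137 (np.float32(42.8), np.float32(17.1), 214, array([320., 190.]))
[ 0.5416 -0.0686] -0.184 (np.float32(44.1), np.float32(22.5), 199, array([498., 188.]))
[ 0.5514 -0.0224] -0.178 (np.float32(42.9), np.float32(20.8), 208, array([453., 186.]))
[0.5592 0.0222] -0.177 (np.float32(43.0), np.float32(20.1), 214, array([409., 186.]))
[0.5672 0.0675] -0.176 (np.float32(43.0), np.float32(18.2), 215, array([364., 186.]))
[ 0.61983164 -0.12647145]
-> [ 0.6198 -0.1265  0.15    1.3898]
[[6, 20, 0, 0, 0, -0.1], [4, 20, 0, 0, 0, -0.1], [2, 20, 0, 0, 0, -0.11], [-1, 20, 0, 0, 0, -0.1], [-3, 20, -1, 0, 0, -0.11], [-5, 20, 0, 0, 0, -0.1], [-7, 19, -1, 0, 0, -0.11], [-9, 18, 0, 0, 0, -0.1], [-11, 17, -1, 0, 0, -0.11], [-13, 16, 0, 0, 0, -0.1], [-14, 15, -1, 0, 0, -0.11], [-15, 13, 0, 0, 0, -0.1]]
[[-17, 12, -1, 0, 0, -0.11], [-18, 10, 0, 0, 0, -0.1], [-18.9, 7.3, -0.9, 0, -0.002, -0.107]]
```

View pics/w5c.png

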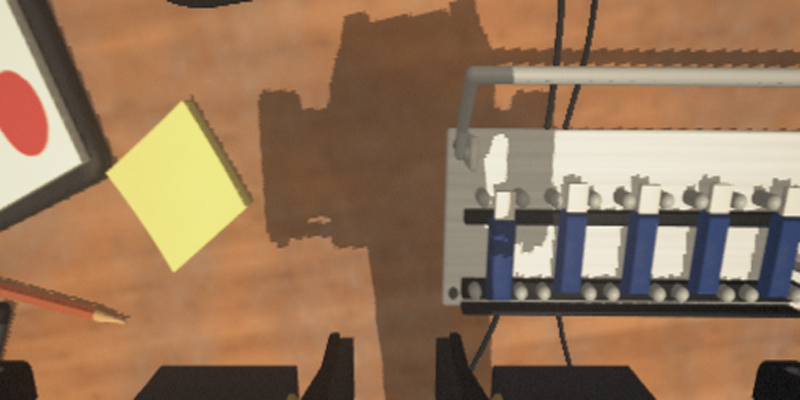

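The view shows all five sticks in nests, with plugs between the closer pins on the hinge side. Nest 5 (at (502, 250)) sits slightly further towards the tail and a touch skewed, so I look at it squarely.

{"api": "drive_tool", "payload": {"moves": [[-10,30,5,0,0,0],[-10,30,5,0,0,0.004],[0,5,10,0,0,0],[0,0,0,0,0,0],[0,0,0,0,0,0],[0,0,0,0,0,0]]}}

```text
clock: 38.25
ee_pos: [0.5583, 0.1135, 0.1246]
orientation: [0.996, -0.093, 0.0, -0.0]
ft_force: [-0.8, -0.5, 0.9]
opening: 0.0315
grip_force: 0.0
```

```bash
python3 - <<'E'
from h import *
S,P=look('w6')
for d in bot.pinpoint('wrist','stick_1')[:6]:
    cal=bot.get_calibration('wrist'); w=c2w(cal,d['position']); v=w[:2]-RK[:2]; c,s=np.cos(RK[2]),np.sin(RK[2]); print(round(d['score'],2),(np.array([c*v[0]+s*v[1],-s*v[0]+c*v[1]])*1e3).round(1),(w[2]*1e3).round(1))
im=cv2.imread('pics/w6.png'); 
cv2.imwrite('pics/w6c.png',cv2.resize(im[110:250,200:400],(800,560),interpolation=cv2.INTER_CUBIC))
E
```

```text
t 38.2 [0.5583 0.1135 0.1246] phi -0.187 q7 -1.57 open 0.0315
[0.5724 0.1148] -0.186 (np.float32(43.2), np.float32(17.6), 127, array([248., 175.]))
[ 0.5425 -0.0668] -0.189 (np.float32(43.7), np.float32(20.7), 213, array([441., 171.]))
[0.5603 0.0245] 2.97 (np.float32(43.0), np.float32(17.3), 151, array([343., 170.]))
[0.5687 0.0693] -0.18 (np.float32(42.8), np.float32(17.6), 130, array([295., 170.]))
[ 0.5523 -0.0205] -0.175 (np.float32(43.8), np.float32(19.0), 216, array([391., 170.]))
0.92 [  4.5 -65.5] 13.1
0.87 [  4.4 -16.5] 9.3
0.78 [ 1.2 72.7] 11.2
0.77 [ 2.8 30.4] 12.8
0.61 [  4.  121.3] 15.0
```

View pics/w6c.png

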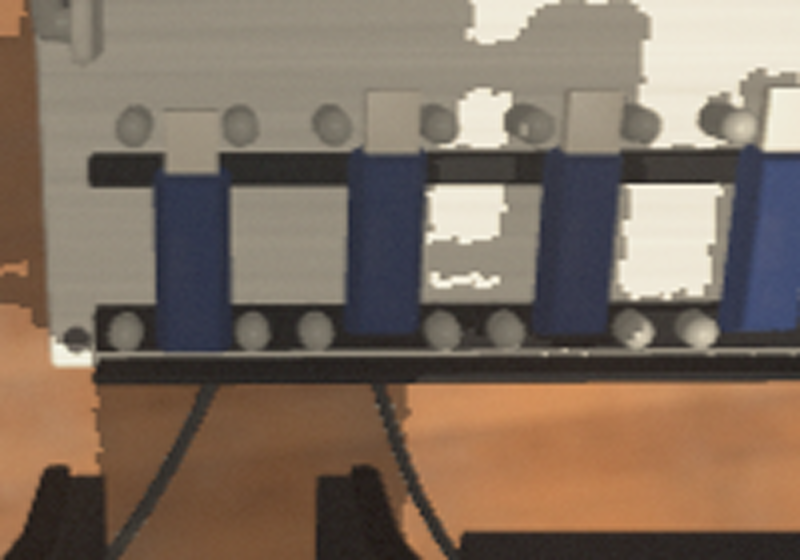

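Stick 5 lies about 4 mm further back than stick 4 (tail at crop row 350 against 332). It is seated but near the limit of play, so I regrasp it and slide it 3 mm forward.

```bash
python3 - <<'E'
from h import *
t=rk(-.007,.118); go((t[0],t[1],.05,RK[2]),(t[0],t[1],.019,RK[2]))
E
```

```text
-> [ 0.5757  0.1154  0.05   -0.181 ]
[[6, -2, 25, 0, 0, 0], [5, -1, 25, 0, 0, 0], [5.6, -1.9, 24.6, 0, -0.001, -0.005]]
-> [ 0.5757  0.1154  0.019  -0.181 ]
[[0, 0.1, 31, 0, 0, 0]]
```

{"api": "drive_tool", "payload": {"moves": [[6,-2,25,0,0,0],[5,-1,25,0,0,0],[5,-2,25,0,0,0],[0,0,18,0,0,0],[0,0,9,0,0,0],[0,0,3,0,0,0],[0,0,0,0,0,0],[0,0,0,0,0,0]]}}

```text
clock: 39.02
ee_pos: [0.575, 0.1147, 0.0201]
orientation: [0.996, -0.094, 0.001, -0.0]
ft_force: [-0.5, -0.2, 0.6]
opening: 0.0314
grip_force: 0.0
```

{"api": "drive_tool", "payload": {"moves": [[0,0,0,0,0,0],[0,0,0,0,0,0],[0,0,0,0,0,0],[0,0,0,0,0,0],[1,0,0,0,0,0],[1,0,0,0,0,0],[1.3,0,0,0,0,0],[0,0,0,0,0,0],[0,0,0,0,0,0],[0,0,0,0,0,0]], "jaw": 0, "newtons": 8}}

```text
clock: 39.85
ee_pos: [0.5758, 0.1145, 0.0197]
orientation: [0.996, -0.094, -0.002, -0.001]
ft_force: [-5.2, 1.6, 9.3]
opening: 0.0177
grip_force: 8.0
```

{"api": "drive_tool", "payload": {"moves": [[0,0,0,0,0,0],[0,0,0,0,0,0],[0,0,0,0,0,0],[0,0,0,0,0,0],[0,0,-10,0,0,0],[0,0,-20,0,0,0],[0,0,-32,0,0,0],[0,0,-32,0,0,0],[-15,0,-13,0,0,0],[0,0,0,0,0,0],[0,0,0,0,0,0]], "jaw": 0.36}}

```text
clock: 40.77
ee_pos: [0.5628, 0.1172, 0.127]
orientation: [0.996, -0.094, 0.0, -0.001]
ft_force: [-0.5, 0.7, 0.1]
opening: 0.0315
grip_force: 0.0
```

```bash
python3 - <<'E'
from h import *
S,P=look('w7')
im=cv2.imread('pics/w7.png'); 
cv2.imwrite('pics/w7c.png',cv2.resize(im[100:250,200:500],(800,400),interpolation=cv2.INTER_CUBIC))
G=rk(.046+.034,-.112); print(G)
go((G[0],G[1],.15,RK[2]+np.pi/2))
E
```

```text
t 40.8 [0.5628 0.1172 0.127 ] phi -0.188 q7 -1.57 open 0.0315
[0.573  0.1146] -0.195 (np.float32(42.9), np.float32(17.1), 127, array([253., 177.]))
[0.568  0.0692] -0.187 (np.float32(41.5), np.float32(17.2), 131, array([300., 174.]))
[0.56   0.0243] -0.18 (np.float32(42.5), np.float32(17.4), 134, array([347., 174.]))
[ 0.5427 -0.0666] -0.193 (np.float32(44.3), np.float32(20.5), 213, array([444., 174.]))
[ 0.552  -0.0205] -0.182 (np.float32(43.4), np.float32(19.1), 218, array([395., 173.]))
[ 0.61983164 -0.12647145]
-> [ 0.6198 -0.1265  0.15    1.3898]
[[7, 15, -2, 0, 0, -0.11], [5, 16, -2, 0, 0, -0.1], [3, 16, -2, 0, 0, -0.11], [2, 17, -2, 0, 0, -0.1], [0, 17, -1, 0, 0, -0.11], [-2, 17, -2, 0, 0, -0.1], [-3, 16, -1, 0, 0, -0.11], [-5, 16, -2, 0, 0, -0.1], [-7, 15, -1, 0, 0, -0.11], [-9, 14, -2, 0, 0, -0.1], [-10, 13, -1, 0, 0, -0.11], [-11, 12, -2, 0, 0, -0.1]]
[[-12, 11, -1, 0, 0, -0.11], [-14, 10, -2, 0, 0, -0.1], [-14.6, 8.7, -1.1, -0.001, 0, -0.107]]
```

View pics/w7c.png

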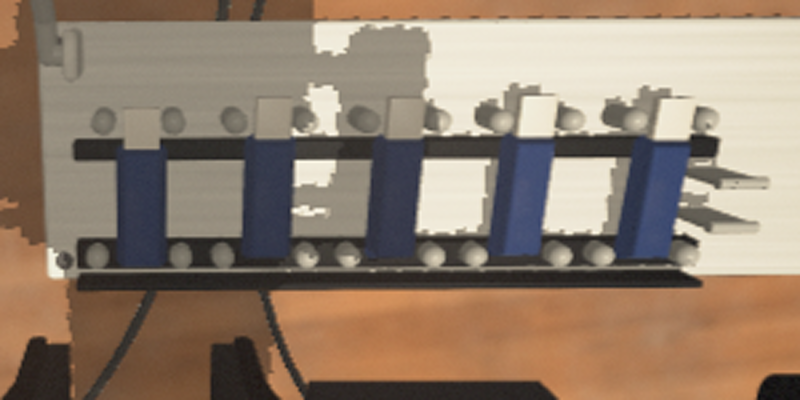

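Stick 5 is now about 3 mm behind stick 4 and lies flat between its pins at (142, 200). That is well within the play. Now the bail.

{"api": "drive_tool", "payload": {"moves": [[7,15,-2,0,0,-0.11],[5,16,-2,0,0,-0.1],[3,16,-2,0,0,-0.11],[2,17,-2,0,0,-0.1],[0,17,-1,0,0,-0.11],[-2,17,-2,0,0,-0.1],[-3,16,-1,0,0,-0.11],[-5,16,-2,0,0,-0.1],[-7,15,-1,0,0,-0.11],[-9,14,-2,0,0,-0.1],[-10,13,-1,0,0,-0.11],[-11,12,-2,0,0,-0.1]]}}

```text
clock: 41.82
ee_pos: [0.6073, -0.0788, 0.1443]
orientation: [0.859, 0.513, -0.002, -0.001]
ft_force: [0.8, -0.4, -0.1]
opening: 0.0315
grip_force: 0.0
```

{"api": "drive_tool", "payload": {"moves": [[-12,11,-1,0,0,-0.11],[-14,10,-2,0,0,-0.1],[-15,9,-1,0,0,-0.107],[0,0,0,0,0,0],[0,0,0,0,0,0],[0,0,0,0,0,0]], "jaw": 0.45}}

```text
clock: 42.32
ee_pos: [0.6196, -0.1262, 0.1489]
orientation: [0.769, 0.639, -0.001, -0.001]
ft_force: [0.1, 0.2, 0.2]
opening: 0.0388
grip_force: 0.0
```

```bash
python3 - <<'E'
from h import *
S,P=look()
for d in bot.pinpoint('wrist','bail_grip')[:3]:
    cal=bot.get_calibration('wrist'); print(round(d['score'],2),c2w(cal,d['position']).round(4))
go((.621,-.126,.049,RK[2]+np.pi/2))
E
```

```text
t 42.3 [ 0.6196 -0.1262  0.1489] phi 1.387 q7 0.17 open 0.0388
[ 0.8276 -0.3387] 1.673 (np.float32(55.7), np.float32(18.0), 57, array([454., 317.]))
[ 0.5413 -0.062 ] -0.183 (np.float32(40.6), np.float32(16.8), 136, array([164., 136.]))
[ 0.551  -0.0164] -0.183 (np.float32(41.5), np.float32(16.2), 218, array([161.,  86.]))
[0.5587 0.0287] -0.161 (np.float32(41.4), np.float32(16.3), 215, array([155.,  32.]))
0.75 [ 0.6182 -0.1218  0.0618]
-> [ 0.621  -0.126   0.049   1.3898]
[[0, 0, 25, 0, 0, 0], [0, 0, 25, 0, 0, 0], [0, 1, 25, 0, 0, 0], [-0.3, 0.5, 25.3, -0.002, 0, 0]]
```

{"api": "drive_tool", "payload": {"moves": [[0,0,25,0,0,0],[0,0,25,0,0,0],[0,1,25,0,0,0],[0,0,16,0,0,0],[0,0,9,0,0,0],[0,0,0,0,0,0],[0,0,0,0,0,0]]}}

```text
clock: 43.0
ee_pos: [0.6213, -0.1268, 0.0503]
orientation: [0.768, 0.64, -0.0, -0.0]
ft_force: [0.4, 0.4, 1.6]
opening: 0.0395
grip_force: 0.0
```

{"api": "drive_tool", "payload": {"moves": [[0,0,0,0,0,0],[0,0,0,0,0,0],[0,0,0,0,0,0],[0,0,0,0,0,0],[0,0,0,0,0,0],[0,0,0,0,0,0]], "jaw": 0, "newtons": 15}}

```text
clock: 43.5
ee_pos: [0.6204, -0.1274, 0.0506]
orientation: [0.768, 0.64, -0.0, -0.001]
ft_force: [-2.1, 0.5, 2.5]
opening: 0.0113
grip_force: 15.0
```

{"api": "drive_tool", "payload": {"moves": [[0,-7,-5,0,0,0],[0,-7,-4,0,0,0],[0,-8,-3,0,0,0],[0,-8,-1,0,0,0],[0,-9,0,0,0,0],[0,-8,1.5,0,0,0],[0,-8,3,0,0,0],[0,0,0,0,0,0]]}}

```text
clock: 44.17
ee_pos: [0.566, -0.1172, 0.0597]
orientation: [0.768, 0.64, 0.0, -0.0]
ft_force: [-1.2, -0.3, 5.3]
opening: 0.0116
grip_force: 15.0
```

{"api": "drive_tool", "payload": {"moves": [[0,-7,4,0,0,0],[0,-7,5.5,0,0,0],[0,-6,6.5,0,0,0],[0,-4,7.5,0,0,0],[0,-3,8,0,0,0],[0,0,0,0,0,0],[0,0,0,0,0,0]]}}

```text
clock: 44.75
ee_pos: [0.5396, -0.1123, 0.026]
orientation: [0.768, 0.64, -0.001, -0.001]
ft_force: [3.1, 0.9, -2.2]
opening: 0.0114
grip_force: 15.0
```

{"api": "drive_tool", "payload": {"moves": [[0,-1,4,0,0,0],[0,0,3,0,0,0],[0,0,2,0,0,0],[0,0,1,0,0,0],[0,0,0,0,0,0],[0,0,0,0,0,0],[0,0,0,0,0,0]]}}

```text
clock: 45.33
ee_pos: [0.5377, -0.112, 0.0166]
orientation: [0.768, 0.64, -0.001, -0.002]
ft_force: [-3.2, 2.2, 0.4]
opening: 0.0118
grip_force: 15.0
```

{"api": "drive_tool", "payload": {"moves": [[0,0,1.5,0,0,0],[0,0,1.5,0,0,0],[0,0,0,0,0,0],[0,0,0,0,0,0],[0,0,0,0,0,0]]}}

```text
clock: 45.75
ee_pos: [0.5376, -0.112, 0.0147]
orientation: [0.768, 0.64, -0.001, -0.002]
ft_force: [-7.6, 4.1, 10.3]
opening: 0.0112
grip_force: 15.0
```

{"api": "drive_tool", "payload": {"moves": [[0,0,1.5,0,0,0],[0,0,0,0,0,0],[0,0,0,0,0,0]]}}

```text
clock: 46.0
ee_pos: [0.5376, -0.1121, 0.0139]
orientation: [0.769, 0.64, -0.001, -0.002]
ft_force: [-8.9, 4.3, 16.8]
opening: 0.0116
grip_force: 15.0
```

{"api": "drive_tool", "payload": {"moves": [[0,0,-1.5,0,0,0],[0,0,0,0,0,0],[0,0,0,0,0,0],[0,0,0,0,0,0],[0,0,0,0,0,0],[0,0,-10,0,0,0],[0,0,-15,0,0,0],[0,0,-20,0,0,0],[0,0,0,0,0,0]], "jaw": 0.4}}

```text
clock: 46.75
ee_pos: [0.5421, -0.1134, 0.0628]
orientation: [0.769, 0.64, 0.002, 0.002]
ft_force: [0.1, -1.1, 0.6]
opening: 0.0348
grip_force: 0.0
```

{"api": "drive_tool", "payload": {"moves": [[0,0,0,0,0,0],[0,0,0,0,0,0],[0,0,0,0,0,0],[0,0,0,0,0,0],[0,0,0,0,0,0]], "jaw": 0}}

```text
clock: 47.17
ee_pos: [0.5389, -0.1124, 0.0585]
orientation: [0.768, 0.64, -0.001, -0.001]
ft_force: [0.4, 0.7, 0.5]
opening: 0.0095
grip_force: 0.0
```

{"api": "drive_tool", "payload": {"moves": [[0,0,12,0,0,0],[0,0,7,0,0,0],[0,0,2,0,0,0],[0,0,1,0,0,0],[0,0,0,0,0,0],[0,0,0,0,0,0]]}}

```text
clock: 47.67
ee_pos: [0.5394, -0.1126, 0.037]
orientation: [0.768, 0.64, -0.0, 0.0]
ft_force: [-0.4, -0.8, -0.5]
opening: 0.0007
grip_force: 0.0
```

{"api": "drive_tool", "payload": {"moves": [[0,0,1.5,0,0,0],[0,0,1.5,0,0,0],[0,0,1,0,0,0],[0,0,0,0,0,0],[0,0,0,0,0,0]]}}

```text
clock: 48.08
ee_pos: [0.5399, -0.1128, 0.0358]
orientation: [0.769, 0.64, 0.001, -0.0]
ft_force: [-6.7, 1.0, 21.3]
opening: 0.0002
grip_force: 10.7
```

Stiff contact at z ≈ 36 mm matches the fully closed height. I retreat and verify.

{"api": "drive_tool", "payload": {"moves": [[0,0,-10,0,0,0],[0,0,-30,0,0,0],[0,0,-30,0,0,0],[0,0,-30,0,0,0],[25,0,-30,0,0,0],[30,0,-10,0,0,0],[30,0,0,0,0,0],[0,0,0,0,0,0],[0,0,0,0,0,0],[0,0,0,0,0,0]]}}

```text
clock: 48.92
ee_pos: [0.5545, -0.0294, 0.1729]
orientation: [0.768, 0.64, -0.001, 0.0]
ft_force: [0.4, -0.3, 0.3]
opening: 0.0004
grip_force: 0.0
```

```bash
python3 - <<'E'
from h import *
S,P=look('w8')
cal=bot.get_calibration('wrist')
for d in bot.pinpoint('wrist','bail_grip')[:2]: print(round(d['score'],2),c2w(cal,d['position']).round(4), rk(-.004,-.112))
im,c2=snap('top')
for n in ['calculator','stapler','sticky_pad','tape_dispenser']:
    d=bot.pinpoint('top',n)[0]; print(n,c2w(c2,d['position']).round(3))
w=cv2.imread('pics/w8.png')[0:270,130:400]
t=cv2.resize(im[110:300,130:390,::-1],(400,292)); cv2.imwrite('pics/fin.png',np.hstack([cv2.resize(w,(400,400)),cv2.copyMakeBorder(t,0,108,0,0,0)]))
E
```

```text
t 48.9 [ 0.5545 -0.0294  0.1729] phi 1.389 q7 -0.03 open 0.0004
[ 0.7753 -0.2885] 2.96 (np.float32(30.8), np.float32(14.7), 52, array([451., 335.]))
[ 0.7856 -0.2517] -2.509 (np.float32(26.9), np.float32(26.4), 101, array([458., 310.]))
[ 0.5576 -0.0669] 1.392 (np.float32(16.0), np.float32(14.0), 146, array([261., 208.]))
[ 0.5318 -0.0621] 2.96 (np.float32(17.6), np.float32(16.0), 161, array([238., 208.]))
[ 0.5665 -0.0227] -0.179 (np.float32(15.7), np.float32(12.6), 158, array([262., 169.]))
[ 0.5413 -0.0169] -0.182 (np.float32(15.8), np.float32(14.8), 132, array([239., 169.]))
[0.5744 0.023 ] -0.182 (np.float32(15.1), np.float32(12.6), 239, array([262., 127.]))
[0.5492 0.0282] -0.188 (np.float32(17.2), np.float32(15.7), 194, array([238., 127.]))
[0.5827 0.0679] -0.182 (np.float32(15.5), np.float32(12.5), 238, array([262.,  81.]))
[0.5576 0.0735] 2.954 (np.float32(17.5), np.float32(14.4), 235, array([237.,  81.]))
[0.5917 0.1169] -0.182 (np.float32(15.7), np.float32(12.2), 238, array([263.,  27.]))
[0.5662 0.1216] -0.182 (np.float32(16.8), np.float32(12.2), 205, array([236.,  27.]))
calculator [ 0.411  0.428 -0.001]
stapler [0.569 0.07  0.01 ]
sticky_pad [ 0.65   0.31  -0.002]
tape_dispenser [ 0.763 -0.029  0.001]
```

View pics/fin.png

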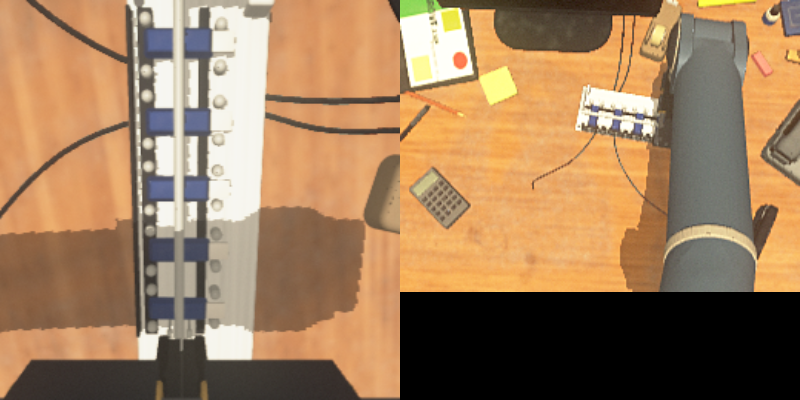

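The wrist view shows the bar straight across all five sticks, with their plugs on the hinge side between the pins. The calculator, pad and dispenser have not moved. The arm hides the stapler, which was never approached.

```bash
python3 -c "
from station import bot; print(bot.finish_job())"
```

```text
the job is handed in; nothing more can be done
None
```

The job is handed in: all five sticks lie in their own nests with plugs towards the hinge, and the bail is closed over them, down to its closed height. The calculator, sticky pad and tape dispenser read unmoved; the arm hid the stapler in the last picture, so it was not checked.

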